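# Turn out a tin of silver bars onto the bench scale

## Task

Get this batch of silver bars onto the scale for weighing: slide the scale's transport lock all the way over to its released end, then turn the lidded tin upside down onto the pan, keeping its loose lid pinched shut so that nothing spills, and lift the tin off so that its two bars are left lying in the upturned lid in the middle of the pan. Lay every silver bar that is loose on the bench in the lid with them, and leave the empty tin standing on the bench clear of the scale. Do not disturb the mug, the hammer or the steel bench block.

Things in the scene. Friction and masses are not known exactly. Their poses are not given: they have to be found in the camera images.
- tin: Green enamelled tin without its lid, 92 (x) mm long. Origin at the middle of its underside, z to its mouth. Back outer face at y = -33 mm, plain front at y = 29; back and end walls 36 mm high; a neck within them, and the front, stand up to z = 48 into the lid. Inside 78 x 50 mm, floor 3. 0.22 kg. Starts on the bench, mouth up, lid on (92 x 66 x 59 mm in all), tinbar1 and tinbar2 inside.
- lid: Its loose green drop-front lid, 92 (x) mm, 3 mm thick, 0.12 kg, no catch, 1 mm play. Origin 36 mm above the tin's when on, on its rim; z to its flat top (z = 23 mm). Three walls 20 mm deep end at z = 0; the front (y 30 to 33) is an apron to z = -14 over the tin's front. Its back (y = -31) lies 2 mm inside the tin's: a finger on the apron and one on the tin's back, below the seam, clamp both.
- tinbar1: A cast silver bar, 60 x 14 x 12 mm, 0.1 kg; origin at its centre, x along its length, z through its 12 mm thickness. It starts inside the closed tin.
- tinbar2: A cast silver bar, 60 x 14 x 12 mm, 0.1 kg; origin at its centre, x along its length, z through its 12 mm thickness. It starts inside the closed tin.
- bar1: A cast silver bar, 60 x 14 x 12 mm, 0.1 kg; origin at its centre, x along its length, z through its 12 mm thickness. It starts loose on the bench; absent in some starts.
- bar2: A cast silver bar, 60 x 14 x 12 mm, 0.1 kg; origin at its centre, x along its length, z through its 12 mm thickness. It starts loose on the bench; absent in some starts.
- bar3: A cast silver bar, 60 x 14 x 12 mm, 0.1 kg; origin at its centre, x along its length, z through its 12 mm thickness. It starts loose on the bench; absent in some starts.
- bar4: A cast silver bar, 60 x 14 x 12 mm, 0.1 kg; origin at its centre, x along its length, z through its 12 mm thickness. It starts loose on the bench; absent in some starts.
- pan (a point): Centre of the top of the scale's fixed, square steel pan, 160 x 160 mm, 66 mm above the bench. Its axes are the scale's: x and y along the pan's sides, -x towards the control deck, z up. The scale (265 x 200 mm) is fixed to the bench, its centre 45 mm to -x of this point; the deck, 50 mm high, covers the 95 mm in front of the pan.
- lock (a joint): Travel of the transport lock (m): 0 locked, 0.036 fully released at its end stop. It needs about 2 N and stays where it is left.
- lock_grip (a point): Centre of the top of the lock's white grip, a block 22 (x) x 16 (y) mm its top 25 mm above the scale's deck, 60 mm in front of the pan's edge. The point's axes are those of the scale; the lock slides to +y as it is released.
- mug: White mug, 80 mm wide, 90 mm high, a bystander; origin at the centre of its underside.
- hammer: Hammer lying on the bench, a bystander; origin under its middle, x along the handle towards the head.
- benchblock: Steel bench block on a rubber pad, 100 x 100 x 42 mm, a bystander; origin at the centre of its underside.
Things that resemble listed ones, but are neither listed nor needed, are in the scene too. What is shaped like the tin but blue or orange is not meant. Leave any purple look-alike of the bar1 alone.

How it is judged:
By the outcome, as a careful person would: the job done as asked, in the order asked, and still so for the second after the job is handed in, with the robot touching nothing.
Of bar1, bar2, bar3, bar4 only 2 to 4 are there at a start; the rules pass over those that are not, and their reading is None.
At some moment in a run one of bar1, bar2, bar3, bar4 may be knocked a few centimetres aside while the robot is not near it.
It also fails if it takes over 200 s, if anything falls off the work surface, if the arm or the gripper's body presses on something with over 40 N, if the wrist force passes 120 N, or if a joint passes its speed limit or range.

## Robot

A 6-joint arm with a two-finger parallel gripper is mounted at the origin on the work surface. World frame = base frame: x ahead of the robot, y to its left, z up, the work surface at z = 0. Lengths are in m, angles in rad, forces in N, time in s.
With the tool pointing down it reaches from about 0.425 to 0.95 m from the base axis. Payload 3.5 kg.
Tool frame: the origin (TCP) lies midway between the tips of the shut fingers; the grasp point (between the pads) lies 19 mm behind it; z points along the fingers, y is the direction in which the jaws open and shut (so a half turn about z gives the same grasp; the last joint's range is limited). The gripper opens to 85 mm and grips with 20 to 120 N. Pads are 22 mm wide; open, the fingers measure 114 mm over their backs; the gripper's body (76 mm by 85 mm) begins 54 mm behind the grasp point. The pads swing forward as they close: fully open they stand 13 mm farther back than shut.
Start: joints at [-1.292, 0.286, 1.577, -0, 1.279, -0.15], TCP at [0.281, -0.614, 0.231] pointing down, gripper open.
Joint ranges: [-2.77, 2.77], [-0.9, 2.22], [0.21, 2.48], [-1.53, 4.67], [0.24, 2.81], [-2.84, 2.84]. Speed limits (rad/s): [2.79, 2.79, 3.14, 3.14, 3.14, 3.14].

## Interface

Orientations are given as a unit quaternion [x, y, z, w].
In Python, from plant import * gives the robot as it stands.
- The arm moves only by the shell command python3 -m jog 'ROWS' [FORCE]. ROWS is a JSON object of lists of equal length, an entry for each row: "travel": the shift along the world's x, y, z in mm, a list of three; "dr": the turn, a rotation vector about the world's x, y, z in degrees, a list of three; "jaw": the closure in counts, from 0 (fully open) to 255 (shut). In form: {"travel": [[x, y, z], ...], "dr": [[wx, wy, wz], ...], "jaw": [jaw, ...]}. A call has 1 to 5 rows; each row shifts and turns the commanded pose from where the row before left it; what a row does not reach is not made up. A row lasts 1/12 s, in which the tool goes at most 41.7 mm and 7.16 degrees, less where a joint would pass 70% of its speed; a pose out of reach is approached as far as the arm can. A call is refused whole if a number of a shift passes 41.7 or a number of a turn 7.16, either way. A call with a gripper value outside its range is refused whole. The fingers move at their own pace and stop on an object; FORCE is the grip in N (left out, the last holds). Time passes only in rows, so rows that do not move let the fingers close. It gives the time, the measured TCP pose, the force and the opening at its end, in the units of the state.
- get_state(): the state, without advancing time (a new reading comes with each control period).
- read_camera(name): name is "scene" or "side" or "wrist"; returns the picture (400x640x3 uint8, red, green, blue); there is no depth.
- camera_info(name): a dict with "K" (3x3 intrinsics, pixels), "R" (3x3) and "t" (3): a world point X has camera coordinates R X + t; the wrist camera has in their place "mount" (4x4, takes a point from camera to tool coordinates, whose origin is the TCP and whose axes are the flange's). Camera axes: x right, y down, z forward; pixel columns grow to the right and rows downward; lengths in m; the calibration is good to about 2 mm. A picture is of the moment at which its call begins: read the wrist's pose just before it. camera_info takes no time and is no camera call.
- sign_off(): hands the job in, once; it reports no verdict.
The state is a dict: "time": time; "qpos": joint angles; "dq": joint speeds; "joint_efforts": joint torques, N m; "eef_pos": TCP position; "tcp_rot": TCP orientation; "contact_force": force on the tool from outside, world axes, zero at the start; "wrist_torque": the same for the moment, N m; "opening": opening from 0.0 (shut) to 1.0 (fully open).
Only numpy, scipy, OpenCV 4.12 (cv2) and the standard library are available. Lean on these libraries where they do the work, as an engineer would, in place of code of your own. Each camera call takes 0.05 s, during which the arm holds its last target. There are 200 camera calls.

## Working session

There is one attempt and no reset: what is moved stays moved. The work goes in short steps, Python scripts to look and compute and a shell command to move; the robot and the scene stay as the last step left them, time stands still between calls to the robot, and variables do not carry over. Pictures are saved under pics/ and viewed, about 12 in all and at most 16, crops included, and the job is handed in when it is done.

```bash
ls; mkdir -p pics; cat > h.py <<'E'
import numpy as np,cv2
from plant import *
from scipy.spatial.transform import Rotation as Ro
def cam(n):
    c=camera_info(n);K=np.array(c["K"])
    if n!="wrist": return K,np.array(c["R"]),np.array(c["t"])
    s=get_state();T=np.eye(4);T[:3,:3]=Ro.from_quat(s["tcp_rot"]).as_matrix();T[:3,3]=s["eef_pos"]
    W=T@np.array(c["mount"]);R=W[:3,:3].T
    return K,R,-R@W[:3,3]
def ray(C,uv,z):
    K,R,t=C;d=R.T@np.linalg.solve(K,[uv[0],uv[1],1]);o=-R.T@t
    return o+d*(z-o[2])/d[2]
def proj(C,X):
    K,R,t=C;p=K@(R@np.array(X)+t);return p[:2]/p[2]
def snap(n,f):
    C=cam(n);im=read_camera(n);cv2.imwrite("pics/"+f,cv2.cvtColor(im,cv2.COLOR_RGB2BGR));return C,im
E
python3 - <<'E'
from h import *
np.set_printoptions(precision=3,suppress=True)
for n in("scene","side","wrist"):
    C,im=snap(n,n+"0.png");print(n,C[0].tolist(),-C[1].T@C[2],C[1][2])
print(get_state())
a=[cv2.imread(f"pics/{n}0.png") for n in("scene","side")]
E
```

```text
pics
scene [[361.59913292839065, 0.0, 317.03232016056216], [0.0, 361.59913292839065, 197.2689954699585], [0.0, 0.0, 1.0]] [0.911 0.41  0.949] [-0.384 -0.391 -0.837]
side [[397.5979445310374, 0.0, 321.7553075048542], [0.0, 397.5979445310374, 193.48323050220347], [0.0, 0.0, 1.0]] [-0.024 -0.639  0.531] [ 0.568  0.677 -0.469]
wrist [[317.1389336645273, 0.0, 317.2959570384385], [0.0, 317.1389336645273, 194.76690544656896], [0.0, 0.0, 1.0]] [ 0.35  -0.582  0.374] [-0.272 -0.124 -0.954]
{'time': 0.15, 'qpos': array([-1.292,  0.287,  1.578,  0.   ,  1.279, -0.15 ]), 'dq': array([ 0.001, -0.006, -0.003, -0.001,  0.   , -0.   ]), 'joint_efforts': array([  0.003, -40.66 , -29.314,  -0.   ,   0.004,  -0.   ]), 'eef_pos': array([ 0.281, -0.613,  0.23 ]), 'tcp_rot': array([ 0.977,  0.213, -0.   , -0.001]), 'contact_force': array([-0.272, -0.018, -0.094]), 'wrist_torque': array([0.022, 0.022, 0.033]), 'opening': 1.0017323435694954}
```

View pics/scene0.png

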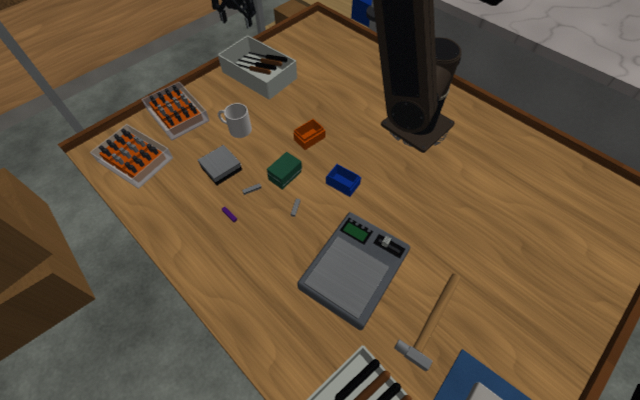

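View pics/side0.png

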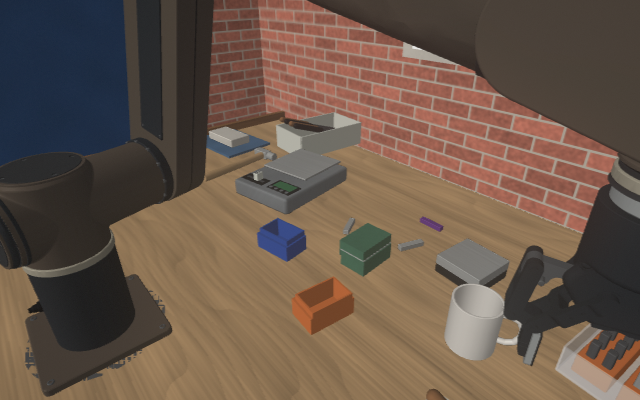

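The scene view shows the tin at (284,170), loose bars at (252,189) and (295,207), a purple look-alike at (229,214), the scale at (355,268) with its lock at (388,242), the mug, the block and the hammer. The side view agrees, and shows a possible silver piece by the gripper at (531,347).

```bash
python3 - <<'E'
from h import *
np.set_printoptions(precision=3,suppress=True)
S=cam("scene");D=cam("side")
print("sidepiece",ray(D,(531,347),0),ray(D,(531,347),.2), "in scene",proj(S,ray(D,(531,347),0)))
for n,uv in dict(mug=(237,133),ham=(415,355),hh=(455,275)).items(): print(n,ray(S,uv,0))
a=cv2.imread("pics/scene0.png");b=cv2.imread("pics/side0.png")
c1=cv2.resize(a[120:340,190:430],None,fx=2.5,fy=2.5,interpolation=2)
cv2.imwrite("pics/c1.png",c1)
c2=cv2.resize(b[140:310,220:520],None,fx=2.6,fy=2.6,interpolation=2);cv2.imwrite("pics/c2.png",c2)
E
```

```text
sidepiece [ 0.53  -0.509  0.   ] [ 0.321 -0.558  0.2  ] in scene [212.538 128.502]
mug [ 0.482 -0.429  0.   ]
ham [0.633 0.461 0.   ]
hh [0.39  0.416 0.   ]
```

View pics/c1.png

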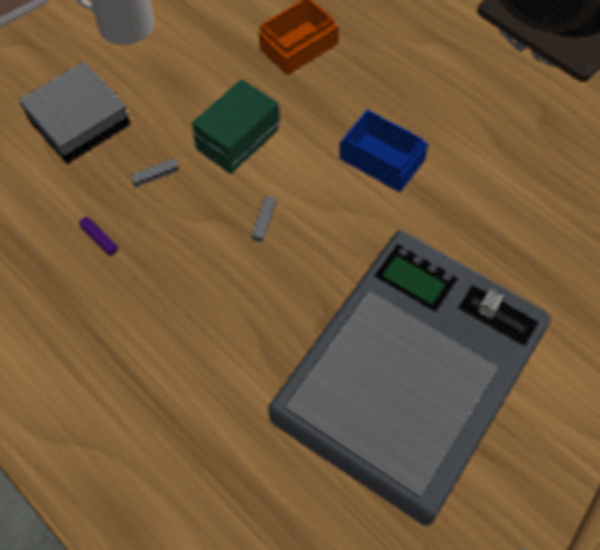

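View pics/c2.png

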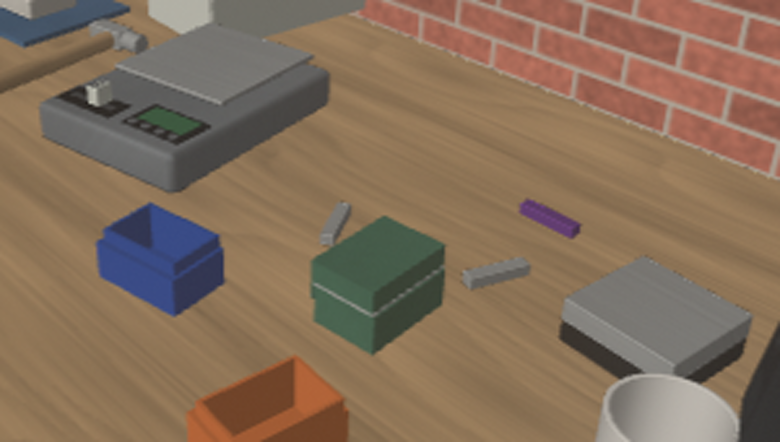

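View pics/wrist0.png

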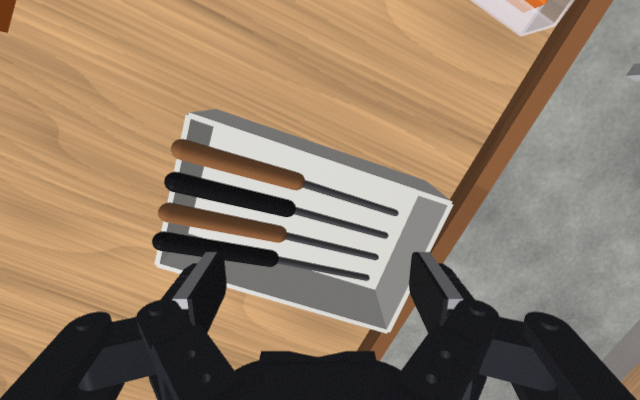

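The crops and wrist view show only two loose silver bars (the side piece was a finger). Next I measure the tin's heading, its apron side, the bars and the scale.

```bash
python3 - <<'E'
from h import *
np.set_printoptions(precision=3,suppress=True)
a=cv2.imread("pics/scene0.png");b=cv2.imread("pics/side0.png");S=cam("scene");D=cam("side")
ca=cv2.resize(a[145:195,258:308],(400,400),interpolation=2);cb=cv2.resize(b[218:278,333:398],(400,400),interpolation=2)
cv2.imwrite("pics/tin.png",np.hstack([ca,cb]))
def rep(name,m,C,z):
    n,l,st,ce=cv2.connectedComponentsWithStats(m.astype(np.uint8))
    for i in range(1,n):
        if st[i,4]<25: continue
        c=cv2.findContours((l==i).astype(np.uint8),0,1)[0][0][:,0]
        W=np.array([ray(C,p,z)[:2] for p in c],np.float32)*1000
        r=cv2.minAreaRect(W);print(name,ce[i],st[i,4],"W",r,"cent",ray(C,ce[i],z)[:2])
for n,im,C in(("scene",a,S),("side",b,D)):
    h=cv2.cvtColor(im,cv2.COLOR_BGR2HSV).astype(int);H,s,v=h[...,0],h[...,1],h[...,2]
    x0,y0,x1,y1={"scene":(240,180,305,220),"side":(340,200,440,260)}[n]
    R=np.zeros(H.shape,bool);R[y0:y1,x0:x1]=1
    rep(n+" silver",(s<60)&(v>70)&R,C,.006)
    R[:]=0;R[140:290,255:400]=1
    rep(n+" green top",(H>50)&(H<90)&(s>70)&R,C,.059)
    rep(n+" purple",(H>130)&(H<160)&(s>90),C,.006)
R=np.zeros(a.shape[:2],bool)
# scale pan corners, scene crop coords ->px
f=lambda x,y:(190+x/2.5,120+y/2.5)
for k,p,z in(("panA",f(371,292),.066),("panB",f(497,367),.066),("panC",f(424,494),.066),("panD",f(290,400),.066),("lock",f(494,299),.075),("slot1",f(468,290),.05),("slot2",f(535,338),.05)): print(k,ray(S,p,z))
for k,p,z in(("tinTopL",f(195,127),.059),("T",f(240,82),.059),("R",f(279,98),.059),("B",f(231,147),.059)): print(k,ray(S,p,z))
E
```

```text
scene silver [251.323 187.846] 65 W ((599.6839599609375, -204.7085418701172), (13.725399017333984, 57.82453155517578), 70.07943725585938) cent [ 0.6   -0.204]
scene silver [295.182 206.403] 77 W ((548.91064453125, -54.6632080078125), (57.15819549560547, 14.030120849609375), 30.997493743896484) cent [ 0.549 -0.055]
scene green top [283.847 169.379] 734 W ((500.9232482910156, -151.8207550048828), (114.2771224975586, 87.97399139404297), 5.027894496917725) cent [ 0.502 -0.152]
scene green top [355.251 231.427] 267 W ((508.26556396484375, 148.73658752441406), (34.31714630126953, 67.40129089355469), 10.71812915802002) cent [0.508 0.149]
scene purple [228.932 213.898] 88 W ((708.82568359375, -179.16880798339844), (63.27875900268555, 12.97648811340332), 89.56746673583984) cent [ 0.709 -0.178]
side silver [360.199 237.192] 697 W ((521.3530883789062, -100.2586669921875), (157.8817901611328, 119.83485412597656), 11.500951766967773) cent [ 0.538 -0.107]
side silver [410.364 244.5  ] 184 W ((604.0831298828125, -201.72039794921875), (24.341541290283203, 67.44220733642578), 71.08954620361328) cent [ 0.603 -0.201]
side silver [377.877 250.863] 73 W ((531.8321533203125, -169.7515869140625), (88.83028411865234, 6.645080089569092), 4.581016540527344) cent [ 0.53 -0.17]
side green top [284.682 186.112] 107 W ((500.45428466796875, 138.41937255859375), (26.728435516357422, 59.51644515991211), 10.193492889404297) cent [0.5   0.137]
side purple [430.656 223.458] 131 W ((710.7931518554688, -177.3308868408203), (62.34574508666992, 24.684553146362305), 88.5419692993164) cent [ 0.711 -0.178]
panA [0.556 0.13  0.066]
panB [0.528 0.282 0.066]
panC [0.678 0.313 0.066]
panD [0.703 0.155 0.066]
lock [0.473 0.232 0.075]
slot1 [0.472 0.199 0.05 ]
slot2 [0.466 0.287 0.05 ]
tinTopL [ 0.54  -0.183  0.059]
T [ 0.452 -0.197  0.059]
R [ 0.435 -0.142  0.059]
B [ 0.529 -0.128  0.059]
```

View pics/tin.png

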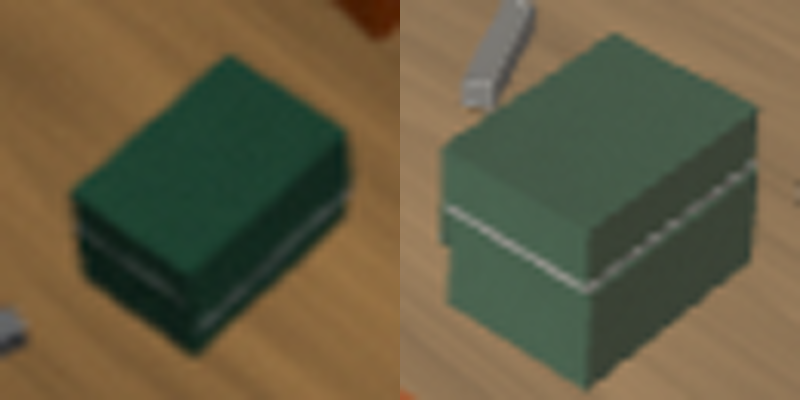

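Apron side: in the left tile (scene view) the long right-hand face has its seam low, so the apron faces world +y. The tin is at about (0.489,-0.162), yaw about 9°. The pan is at about (0.616,0.220), yaw about 10°. First I move above the lock.

```bash
python3 -m jog '{"travel":[[25,32,0],[25,32,0],[25,32,0],[25,32,0],[25,32,0]],"dr":[[0,0,-3],[0,0,-3],[0,0,-3],[0,0,-3],[0,0,-2.4]],"jaw":[0,0,0,0,0]}'
python3 -m jog '{"travel":[[25,32,0],[25,32,0],[25,32,0],[25,32,0],[25,32,0]],"dr":[[0,0,0],[0,0,0],[0,0,0],[0,0,0],[0,0,0]],"jaw":[0,0,0,0,0]}'
python3 -m jog '{"travel":[[15,36,0],[0,38,0],[-10,38,0],[-15,38,0],[-15,38,0]],"dr":[[0,0,0],[0,0,0],[0,0,0],[0,0,0],[0,0,0]],"jaw":[0,0,0,0,0]}'
python3 -m jog '{"travel":[[-10,38,0],[-10,38,0],[-10,38,0],[0,38,0],[0,38,0]],"dr":[[0,0,0],[0,0,0],[0,0,0],[0,0,0],[0,0,0]],"jaw":[0,0,0,0,0]}'
python3 -m jog '{"travel":[[-10,38,0],[-11,38,0],[-10,38,0],[0,0,0],[0,0,0]],"dr":[[0,0,0],[0,0,0],[0,0,0],[0,0,0],[0,0,0]],"jaw":[0,0,0,0,0]}'
python3 - <<'E'
from h import *
np.set_printoptions(precision=3,suppress=True)
s=get_state();print(s["qpos"],s["eef_pos"],s["time"])
C,im=snap("wrist","w1.png")
h=cv2.cvtColor(im,cv2.COLOR_RGB2HSV).astype(int);m=((h[...,1]<40)&(h[...,2]>170)).astype(np.uint8)
n,l,st,ce=cv2.connectedComponentsWithStats(m)
for i in range(1,n):
    if st[i,4]>60: print(ce[i],st[i],ray(C,ce[i],.075))
E
```

```text
time: 0.57
eef_pos: [0.4063, -0.4521, 0.2309]
tcp_rot: [0.996, 0.087, -0.0, -0.0]
contact_force: [0.3, -0.2, 0.5]
opening: 1.002
time: 0.98
eef_pos: [0.5314, -0.292, 0.2311]
tcp_rot: [0.996, 0.089, -0.0, -0.0]
contact_force: [-0.3, -0.0, -0.2]
opening: 0.999
time: 1.4
eef_pos: [0.5049, -0.104, 0.2307]
tcp_rot: [0.996, 0.089, -0.0, -0.0]
contact_force: [1.3, -0.2, 0.2]
opening: 0.997
time: 1.82
eef_pos: [0.4747, 0.0859, 0.2313]
tcp_rot: [0.996, 0.088, 0.0, 0.0]
contact_force: [1.0, 0.7, -0.3]
opening: 0.999
time: 2.23
eef_pos: [0.4437, 0.1998, 0.231]
tcp_rot: [0.996, 0.091, -0.0, 0.0]
contact_force: [0.3, -0.7, 0.6]
opening: 0.995
[ 0.214 -0.138  2.028 -0.     1.253  1.603] [0.444 0.2   0.231] 2.2333
[274.076  71.316] [248  71  57   2  79] [0.532 0.255 0.075]
[363.  71.] [306  71 115   1 115] [0.546 0.178 0.075]
[287.  140.5] [286 130   3  22  64] [0.474 0.234 0.075]
[182.295 302.59 ] [176 299  12   9  78] [0.276 0.321 0.075]
```

View pics/w1.png

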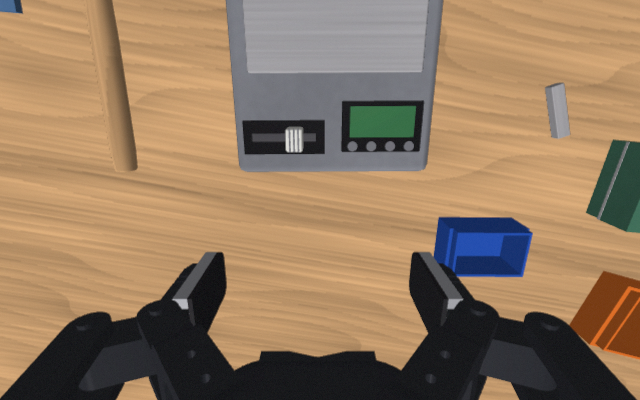

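The lock grip is at pixel (294,140), i.e. about (0.475,0.228), with its slot running left (+y). The tool is aligned with the scale.

```bash
python3 -m jog '{"travel":[[16,14,-35],[15,14,-35],[0,0,-35],[0,0,-33],[0,0,-20]],"dr":[[0,0,0],[0,0,0],[0,0,0],[0,0,0],[0,0,0]],"jaw":[100,100,100,100,100]}' 20
python3 -m jog '{"travel":[[0,0,-13],[0,0,0],[0,0,0],[0,0,0],[0,0,0]],"dr":[[0,0,0],[0,0,0],[0,0,0],[0,0,0],[0,0,0]],"jaw":[100,160,200,255,255]}'
python3 -m jog '{"travel":[[0,0,0],[0,0,0],[0,0,0],[0,0,0],[0,0,0]],"dr":[[0,0,0],[0,0,0],[0,0,0],[0,0,0],[0,0,0]],"jaw":[255,255,255,255,255]}'
```

```text
time: 2.7
eef_pos: [0.4742, 0.2238, 0.0692]
tcp_rot: [0.996, 0.087, -0.003, 0.001]
contact_force: [1.0, -0.4, -0.0]
opening: 0.608
time: 3.12
eef_pos: [0.4768, 0.2256, 0.0615]
tcp_rot: [0.996, 0.089, 0.001, 0.0]
contact_force: [1.0, -0.9, -3.1]
opening: 0.177
time: 3.53
eef_pos: [0.4766, 0.2264, 0.0615]
tcp_rot: [0.996, 0.089, 0.001, -0.0]
contact_force: [1.0, -1.0, 2.8]
opening: 0.177
```

```bash
python3 -m jog '{"travel":[[-1,7,0],[-1,7,0],[-2,7,0],[-1,7,0],[-1,5,0]],"dr":[[0,0,0],[0,0,0],[0,0,0],[0,0,0],[0,0,0]],"jaw":[255,255,255,255,255]}'
python3 -m jog '{"travel":[[0,2,0],[0,2,0],[0,1,0],[0,0,0],[0,0,0]],"dr":[[0,0,0],[0,0,0],[0,0,0],[0,0,0],[0,0,0]],"jaw":[255,255,255,255,255]}'
```

```text
time: 3.95
eef_pos: [0.4707, 0.258, 0.0614]
tcp_rot: [0.996, 0.091, 0.001, 0.003]
contact_force: [2.8, -22.6, 7.9]
opening: 0.18
time: 4.37
eef_pos: [0.4707, 0.2581, 0.0614]
tcp_rot: [0.996, 0.091, -0.001, 0.008]
contact_force: [0.2, -26.0, 12.4]
opening: 0.18
```

```bash
python3 -m jog '{"travel":[[0,-3,0],[0,0,0],[0,0,0],[0,0,40],[0,-40,40]],"dr":[[0,0,0],[0,0,0],[0,0,0],[0,0,0],[0,0,0]],"jaw":[0,0,0,0,0]}'
python3 -m jog '{"travel":[[-10,-40,20],[-10,-40,20],[0,0,20],[0,0,0],[0,0,0]],"dr":[[0,0,0],[0,0,0],[0,0,0],[0,0,0],[0,0,0]],"jaw":[0,0,0,0,0]}'
python3 - <<'E'
from h import *
C,im=snap("wrist","w2.png");print(get_state()["eef_pos"])
b=cv2.imread("pics/w2.png");print(proj(C,[.475,.2275,.075]),proj(C,[.469,.263,.075]))
u,v=proj(C,[.47,.25,.05]).astype(int);print(u,v)
c=b[max(v-50,0):v+50,max(u-70,0):u+70];cv2.imwrite("pics/w2c.png",cv2.resize(c,None,fx=5,fy=5,interpolation=2));print(max(u-70,0),max(v-50,0))
E
```

```text
time: 4.78
eef_pos: [0.4682, 0.2348, 0.1294]
tcp_rot: [0.996, 0.091, -0.002, -0.001]
contact_force: [1.0, -0.4, 2.3]
opening: 0.879
time: 5.2
eef_pos: [0.452, 0.1597, 0.1869]
tcp_rot: [0.996, 0.089, 0.001, -0.001]
contact_force: [0.7, 0.7, -0.7]
opening: 1.002
[0.45122021 0.15985804 0.18551778]
[239.85347115 150.00880907] [195.32926383 149.52244434]
220 146
150 96
```

View pics/w2c.png

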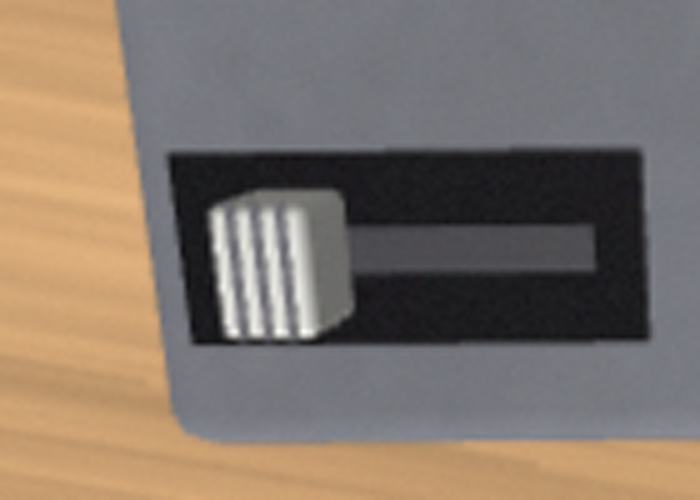

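```bash
cat >> h.py <<'E'
def wcam(pos,q):
    c=camera_info("wrist");T=np.eye(4);T[:3,:3]=Ro.from_quat(q).as_matrix();T[:3,3]=pos
    W=T@np.array(c["mount"]);R=W[:3,:3].T
    return np.array(c["K"]),R,-R@W[:3,3]
E
python3 - <<'E'
from h import *
np.set_printoptions(precision=4,suppress=True)
A=wcam([.4437,.1998,.231],[.996,.091,0,0]);B=cam("wrist")
e=np.array([-.177,.984]);f=lambda C,p,z:round(float(ray(C,p,z)[:2]@e)*1000,1)
print("A slot",f(A,(251,137),.05),f(A,(316,137),.05),"lock",f(A,(294,140),.075),"panel",f(A,(243,137),.05),f(A,(324,137),.05))
print("B slotR",f(B,(269,146),.05),"panel",f(B,(150+36,146),.05),f(B,(150+128.8,146),.05),"lock",f(B,(202.6,150),.075))
E
```

```text
A slot 185.3 119.3 lock 139.9 panel 193.4 111.2
B slotR 119.9 panel 193.0 111.3 lock 169.7
```

Slot geometry puts the end stop at 170.4 mm along the scale's y, and the lock reads 169.7. I'll confirm with a firm push from behind with shut fingers.

```bash
python3 -m jog '{"travel":[[13,25,0],[13,28,-30],[0,0,-35],[0,0,-35],[0,0,-20]],"dr":[[0,0,0],[0,0,0],[0,0,0],[0,0,0],[0,0,0]],"jaw":[255,255,255,255,255]}'
python3 -m jog '{"travel":[[0,0,-4],[-1,6,0],[-1,6,0],[0,4,0],[-1,3,0]],"dr":[[0,0,0],[0,0,0],[0,0,0],[0,0,0],[0,0,0]],"jaw":[255,255,255,255,255]}'
python3 -m jog '{"travel":[[0,2,0],[0,2,0],[0,1,0],[0,0,0],[0,0,0]],"dr":[[0,0,0],[0,0,0],[0,0,0],[0,0,0],[0,0,0]],"jaw":[255,255,255,255,255]}'
```

```text
time: 5.67
eef_pos: [0.4729, 0.2121, 0.0607]
tcp_rot: [0.996, 0.09, -0.005, 0.0]
contact_force: [0.1, 0.2, 0.4]
opening: 0.293
time: 6.08
eef_pos: [0.4755, 0.2314, 0.0651]
tcp_rot: [0.996, 0.089, 0.002, -0.0]
contact_force: [-1.0, 0.2, 0.4]
opening: -0.001
time: 6.5
eef_pos: [0.4742, 0.235, 0.0633]
tcp_rot: [0.996, 0.089, 0.0, -0.0]
contact_force: [0.4, -0.3, 0.1]
opening: 0.002
```

```bash
python3 -m jog '{"travel":[[0,3,0],[-1,3,0],[0,2,0],[0,0,0],[0,0,0]],"dr":[[0,0,0],[0,0,0],[0,0,0],[0,0,0],[0,0,0]],"jaw":[255,255,255,255,255]}'
python3 -m jog '{"travel":[[0,1,0],[0,1,0],[0,1,0],[0,1,0],[0,0,0]],"dr":[[0,0,0],[0,0,0],[0,0,0],[0,0,0],[0,0,0]],"jaw":[255,255,255,255,255]}'
python3 -m jog '{"travel":[[0,1,0],[0,1,0],[0,1,0],[0,1,0],[0,0,0]],"dr":[[0,0,0],[0,0,0],[0,0,0],[0,0,0],[0,0,0]],"jaw":[255,255,255,255,255]}'
```

```text
time: 6.92
eef_pos: [0.474, 0.2375, 0.0632]
tcp_rot: [0.996, 0.091, -0.001, 0.006]
contact_force: [1.5, -19.2, 3.9]
opening: 0.0
time: 7.33
eef_pos: [0.474, 0.238, 0.0633]
tcp_rot: [0.996, 0.092, -0.002, 0.01]
contact_force: [1.3, -32.0, 7.4]
opening: -0.002
time: 7.75
eef_pos: [0.474, 0.2384, 0.0633]
tcp_rot: [0.996, 0.093, -0.003, 0.014]
contact_force: [1.0, -44.6, 10.6]
opening: -0.003
```

Hard stop confirmed at 45 N with no motion: the lock is fully released. Now I go above the tin.

```bash
python3 -m jog '{"travel":[[0,-15,0],[0,-8,40],[0,0,40],[0,-20,40],[0,-40,40]],"dr":[[0,0,0],[0,0,0],[0,0,0],[0,0,0],[0,0,0]],"jaw":[0,0,0,0,0]}'
python3 -m jog '{"travel":[[0,-40,10],[0,-40,10],[0,-40,0],[0,-40,0],[0,-40,0]],"dr":[[0,0,0],[0,0,0],[0,0,0],[0,0,0],[0,0,0]],"jaw":[0,0,0,0,0]}'
python3 -m jog '{"travel":[[-5,-40,0],[-5,-38,0],[-5,-30,0],[-3,0,0],[0,0,0]],"dr":[[0,0,0],[0,0,0],[0,0,0],[0,0,0],[0,0,0]],"jaw":[0,0,0,0,0]}'
python3 - <<'E'
from h import *
np.set_printoptions(precision=4,suppress=True)
s=get_state();print(s["eef_pos"],s["qpos"])
C,im=snap("wrist","w3.png")
h=cv2.cvtColor(im,cv2.COLOR_RGB2HSV).astype(int);H,S,V=[h[...,i] for i in range(3)]
def rep(n,m,z,mn=200):
    k,l,st,ce=cv2.connectedComponentsWithStats(m.astype(np.uint8))
    for i in range(1,k):
        if st[i,4]<mn: continue
        c=cv2.findContours((l==i).astype(np.uint8),0,1)[0][0][:,0]
        print(n,ce[i],cv2.minAreaRect(np.array([ray(C,p,z)[:2]*1000 for p in c],np.float32)),np.round(cv2.minAreaRect(c),1) if 0 else "")
rep("green",(H>50)&(H<90)&(S>70),.059)
rep("silver",(S<50)&(V>90)&(np.arange(400)[:,None]<240),.012)
rep("purple",(H>130)&(H<160)&(S>90),.012,60)
E
```

```text
time: 8.17
eef_pos: [0.4738, 0.1807, 0.2133]
tcp_rot: [0.996, 0.09, 0.002, -0.001]
contact_force: [0.4, -0.7, 0.2]
opening: 0.712
time: 8.58
eef_pos: [0.4728, -0.0218, 0.2304]
tcp_rot: [0.996, 0.089, 0.001, 0.0]
contact_force: [1.5, -0.6, 0.5]
opening: 1.002
time: 9.0
eef_pos: [0.4545, -0.1293, 0.2297]
tcp_rot: [0.996, 0.087, -0.0, -0.0]
contact_force: [-0.6, 0.4, -0.8]
opening: 1.0
[ 0.4545 -0.1293  0.2297] [-0.4926 -0.1722  2.0594  0.0004  1.2549  0.9045]
green [38.5651 70.5692] ((506.3939208984375, 141.758056640625), (30.23957061767578, 64.55331420898438), 10.009527206420898) 
green [360.5243 143.4633] ((489.8870849609375, -166.5015869140625), (91.02838134765625, 64.47183990478516), 5.054629802703857) 
silver [48.5744 59.6869] ((508.5987854003906, 172.356689453125), (124.62938690185547, 136.23074340820312), 10.78055191040039) 
silver [565.2102  48.469 ] ((624.6824340820312, -357.45001220703125), (117.64032745361328, 111.1516342163086), 85.56399536132812) 
silver [411.6548  38.3641] ((601.3345947265625, -202.11105346679688), (14.734772682189941, 61.34336853027344), 70.99291229248047) 
silver [263.26    63.0193] ((551.2538452148438, -54.707523345947266), (59.91905975341797, 14.347553253173828), 30.339778900146484) 
silver [587.76   205.1174] ((463.57415771484375, -462.77984619140625), (91.82649993896484, 145.072998046875), 9.987067222595215)
```

View pics/w3.png

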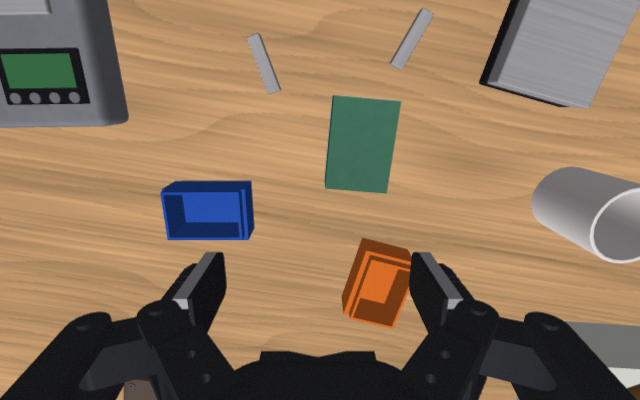

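Wrist view: green lid top at (360,143), the two bars at (263,63) and (411,38), purple not in view. The tin is at (0.490,-0.1665) with yaw 5°. I descend and clamp.

```bash
python3 -m jog '{"travel":[[12,-12,-20],[12,-12,-20],[11,-13,-30],[0,0,-20],[0,0,-10]],"dr":[[0,0,-2.5],[0,0,-2.6],[0,0,0],[0,0,0],[0,0,0]],"jaw":[0,0,0,0,0]}' 60
python3 -m jog '{"travel":[[0,0,0],[0,0,-30],[0,0,-35],[0,0,-30],[0,0,-20]],"dr":[[0,0,0],[0,0,0],[0,0,0],[0,0,0],[0,0,0]],"jaw":[0,0,0,0,0]}'
python3 -m jog '{"travel":[[0,0,-11],[0,0,0],[0,0,0],[0,0,0],[0,0,0]],"dr":[[0,0,0],[0,0,0],[0,0,0],[0,0,0],[0,0,0]],"jaw":[0,0,40,80,120]}'
python3 -m jog '{"travel":[[0,0,0],[0,0,0],[0,0,0],[0,0,0],[0,0,0]],"dr":[[0,0,0],[0,0,0],[0,0,0],[0,0,0],[0,0,0]],"jaw":[160,255,255,255,255]}'
```

```text
time: 9.47
eef_pos: [0.4891, -0.163, 0.1264]
tcp_rot: [0.999, 0.045, -0.002, -0.002]
contact_force: [-0.4, 0.8, -0.1]
opening: 0.998
time: 9.88
eef_pos: [0.4899, -0.1637, 0.0139]
tcp_rot: [0.999, 0.045, -0.0, -0.0]
contact_force: [-0.5, -0.8, 0.3]
opening: 1.0
time: 10.3
eef_pos: [0.4926, -0.1666, 0.0069]
tcp_rot: [0.999, 0.045, 0.003, 0.002]
contact_force: [0.6, -0.2, 4.3]
opening: 0.749
time: 10.72
eef_pos: [0.4926, -0.1665, 0.0069]
tcp_rot: [0.999, 0.045, 0.003, 0.002]
contact_force: [0.1, -0.6, 6.0]
opening: 0.752
```

```bash
python3 -m jog '{"travel":[[0,0,15],[0,0,30],[0,0,40],[0,0,40],[0,0,40]],"dr":[[0,0,0],[0,0,0],[0,0,0],[0,0,0],[0,0,0]],"jaw":[255,255,255,255,255]}'
python3 - <<'E'
from h import *
A=wcam([.4437,.1998,.231],[.996,.091,0,0])
R=Ro.from_euler("z",10.2,degrees=True).as_matrix()
for p in((247,72),(424,72),(245,40),(430,40),(335,72)):
    print(p,R.T@ray(A,p,.066))
C=cam("scene");im=read_camera("scene")
h=cv2.cvtColor(im,cv2.COLOR_RGB2HSV).astype(int);m=(h[...,2]>120)&(h[...,1]<60);m[:230]=0;m[330:]=0;m[:,:295]=0;m[:,405:]=0
m=cv2.morphologyEx(m.astype(np.uint8),cv2.MORPH_OPEN,np.ones((3,3)))
k,l,st,ce=cv2.connectedComponentsWithStats(m);i=1+st[1:,4].argmax()
c=cv2.findContours((l==i).astype(np.uint8),0,1)[0][0][:,0]
print(st[i],cv2.minAreaRect(np.array([ray(C,q,.066)[:2]*1000 for q in c],np.float32)))
print(R@[.645,.1074,0])
E
```

```text
time: 11.13
eef_pos: [0.4885, -0.1639, 0.1693]
tcp_rot: [0.999, 0.044, -0.001, -0.001]
contact_force: [1.3, -1.2, -6.0]
opening: 0.753
(247, 72) [0.56855972 0.18231489 0.066     ]
(424, 72) [0.5694124  0.02117108 0.066     ]
(245, 40) [0.59503063 0.18246919 0.066     ]
(430, 40) [0.59591456 0.01865794 0.066     ]
(335, 72) [0.56898352 0.10222384 0.066     ]Traceback (most recent call last):
  File "<stdin>", line 9, in <module>
ValueError: attempt to get argmax of an empty sequence
```

```bash
python3 -m jog '{"travel":[[10,27,4],[10,27,4],[9,27,4],[9,27,4],[9,27,4]],"dr":[[0,0,6.8],[0,0,6.8],[0,0,6.8],[0,0,6.8],[0,0,6.8]],"jaw":[255,255,255,255,255]}'
python3 -m jog '{"travel":[[9,27,0],[9,27,0],[9,27,0],[9,28,0],[9,28,0]],"dr":[[0,0,6.8],[0,0,6.8],[0,0,6.8],[0,0,6.8],[0,0,6.8]],"jaw":[255,255,255,255,255]}'
python3 -m jog '{"travel":[[9,27,0],[9,27,0],[9,27,0],[9,27,0],[0,0,0]],"dr":[[0,0,6.8],[0,0,6.8],[0,0,6.8],[0,0,6.8],[0,0,0]],"jaw":[255,255,255,255,255]}'
python3 -m jog '{"travel":[[0,0,-10],[0,0,-10],[0,0,-10],[0,0,0],[0,0,0]],"dr":[[0,0,0],[0,0,0],[0,0,0],[0,0,0],[0,0,0]],"jaw":[255,255,255,255,255]}'
python3 - <<'E'
from h import *
s=get_state();print(s["eef_pos"],Ro.from_quat(s["tcp_rot"]).as_matrix().round(3).tolist(),s["qpos"].round(3))
E
```

```text
time: 11.6
eef_pos: [0.5361, -0.0283, 0.1878]
tcp_rot: [0.942, 0.337, -0.001, -0.001]
contact_force: [0.3, 0.3, -5.3]
opening: 0.753
time: 12.02
eef_pos: [0.581, 0.1086, 0.1874]
tcp_rot: [0.802, 0.598, -0.001, -0.001]
contact_force: [0.7, 0.1, -5.1]
opening: 0.748
time: 12.43
eef_pos: [0.6175, 0.2198, 0.1873]
tcp_rot: [0.638, 0.77, 0.001, -0.002]
contact_force: [-1.3, 0.3, -3.9]
opening: 0.745
time: 12.85
eef_pos: [0.6167, 0.2137, 0.1565]
tcp_rot: [0.642, 0.767, -0.002, -0.001]
contact_force: [0.2, 0.4, -4.1]
opening: 0.748
[0.61667892 0.21374024 0.15648027] [[-0.177, 0.984, -0.004], [0.984, 0.177, -0.001], [-0.0, -0.004, -1.0]] [ 1.780e-01  3.070e-01  1.693e+00 -0.000e+00  1.146e+00  1.000e-03]
```

```bash
python3 -m jog '{"travel":[[2,2,-20],[0,0,-20],[0,0,-15],[0,0,-12],[0,0,-6]],"dr":[[0,0,0],[0,0,0],[0,0,0],[0,0,0],[0,0,0]],"jaw":[255,255,255,255,255]}'
python3 -m jog '{"travel":[[0,0,-4],[0,0,-2],[0,0,-2],[0,0,0],[0,0,0]],"dr":[[0,0,0],[0,0,0],[0,0,0],[0,0,0],[0,0,0]],"jaw":[255,255,255,255,255]}'
```

```text
time: 13.27
eef_pos: [0.6189, 0.2163, 0.0836]
tcp_rot: [0.641, 0.767, -0.001, -0.001]
contact_force: [-0.1, 0.2, -5.7]
opening: 0.75
time: 13.68
eef_pos: [0.6206, 0.2171, 0.0787]
tcp_rot: [0.641, 0.768, 0.001, 0.0]
contact_force: [-0.2, 0.6, -4.1]
opening: 0.747
```

```bash
python3 -m jog '{"travel":[[0,0,-2],[0,0,-2],[0,0,-1],[0,0,0],[0,0,0]],"dr":[[0,0,0],[0,0,0],[0,0,0],[0,0,0],[0,0,0]],"jaw":[255,255,255,255,255]}'
python3 -m jog '{"travel":[[0,0,-1],[0,0,-1],[0,0,0],[0,0,0],[0,0,0]],"dr":[[0,0,0],[0,0,0],[0,0,0],[0,0,0],[0,0,0]],"jaw":[255,255,255,255,255]}'
```

```text
time: 14.1
eef_pos: [0.6203, 0.217, 0.0732]
tcp_rot: [0.641, 0.768, 0.0, 0.0]
contact_force: [-0.3, 0.0, -3.3]
opening: 0.752
time: 14.52
eef_pos: [0.6206, 0.217, 0.0731]
tcp_rot: [0.641, 0.768, 0.0, 0.0]
contact_force: [-5.3, -1.9, 5.3]
opening: 0.746
```

```bash
python3 -m jog '{"travel":[[0,0,0],[0,0,0],[0,0,0],[0,0,25],[0,0,40]],"dr":[[0,0,0],[0,0,0],[0,0,0],[0,0,0],[0,0,0]],"jaw":[0,0,0,0,0]}'
python3 -m jog '{"travel":[[0,0,40],[0,-20,40],[6,-36,20],[6,-36,0],[6,-36,0]],"dr":[[0,0,0],[0,0,0],[6.95,1.25,0],[6.95,1.25,0],[6.95,1.25,0]],"jaw":[0,0,0,0,0]}'
python3 -m jog '{"travel":[[6,-36,0],[6,-36,0],[0,0,0],[0,0,0],[0,0,0]],"dr":[[6.95,1.25,0],[6.95,1.25,0],[6.95,1.25,0],[6.95,1.25,0],[6.95,1.25,0]],"jaw":[0,0,0,0,0]}'
python3 -m jog '{"travel":[[0,0,0],[0,0,0],[0,0,0],[0,0,0],[0,0,0]],"dr":[[6.95,1.25,0],[6.95,1.25,0],[6.95,1.25,0],[6.95,1.25,0],[5.2,0.9,0]],"jaw":[0,0,0,0,0]}'
cat > s.py <<'E'
from h import *
s=get_state();M=Ro.from_quat(s["tcp_rot"]).as_matrix();print("t",s["time"],s["eef_pos"].round(4),"tool x,y,z",M.T.round(3).tolist(),s["qpos"].round(2),"err scale", (Ro.from_euler("z",-10.2,degrees=True).as_matrix()@s["eef_pos"]).round(4))
E
python3 s.py
```

```text
time: 14.93
eef_pos: [0.6165, 0.2162, 0.1305]
tcp_rot: [0.641, 0.767, -0.004, -0.004]
contact_force: [0.0, 0.3, 0.3]
opening: 1.002
time: 15.35
eef_pos: [0.6401, 0.0902, 0.2385]
tcp_rot: [0.628, 0.756, 0.123, -0.139]
contact_force: [0.2, 0.1, -0.9]
opening: 0.996
time: 15.77
eef_pos: [0.6511, 0.016, 0.234]
tcp_rot: [0.565, 0.675, 0.307, -0.363]
contact_force: [-0.1, -0.6, -0.3]
opening: 1.0
time: 16.18
eef_pos: [0.6502, 0.0174, 0.2317]
tcp_rot: [-0.453, -0.541, -0.455, 0.543]
contact_force: [-1.0, 0.3, -0.4]
opening: 0.998
t 16.1833 [0.6502 0.0174 0.2317] tool x,y,z [[0.001, -0.006, 1.0], [0.985, 0.175, 0.0], [-0.175, 0.985, 0.006]] [-0.46  0.67  1.54  1.16  2.07 -0.74] err scale [ 0.643  -0.0981  0.2317]
```

The horizontal tool pose from the -y side works, and j6 has room for the half turn. I lower beside the scale and slide in over the tin's end.

```bash
python3 -m jog '{"travel":[[6,1,-30],[0,0,-35],[0,0,-35],[0,0,-25],[0,0,-12]],"dr":[[0,0,0],[0,0,0],[0,0,0],[0,0,0],[0,0,0]],"jaw":[0,0,0,0,0]}' 80
python3 -m jog '{"travel":[[0,0,0],[-5,26,0],[-6,34,0],[-6,34,0],[-5,26,0]],"dr":[[0,0,0],[0,0,0],[0,0,0],[0,0,0],[0,0,0]],"jaw":[0,0,0,0,0]}'
python3 s.py
python3 - <<'E'
from h import *
for n in("scene","side"): snap(n,n+"4.png")
a=cv2.imread("pics/scene4.png")[130:330,190:430];b=cv2.imread("pics/side4.png")[110:310,200:440]
cv2.imwrite("pics/v4.png",cv2.resize(np.hstack([a,b]),(800,333),interpolation=2))
E
```

```text
time: 16.6
eef_pos: [0.6547, 0.02, 0.0915]
tcp_rot: [-0.454, -0.541, -0.453, 0.544]
contact_force: [-0.3, 0.2, -0.4]
opening: 1.004
time: 17.02
eef_pos: [0.6348, 0.1408, 0.0986]
tcp_rot: [0.452, 0.544, 0.455, -0.541]
contact_force: [0.2, -0.1, 0.5]
opening: 0.997
t 17.0167 [0.6348 0.1408 0.0986] tool x,y,z [[-0.006, 0.0, 1.0], [0.984, 0.177, 0.006], [-0.177, 0.984, -0.001]] [-0.3   0.81  1.62  1.2   1.88 -0.92] err scale [0.6497 0.0262 0.0986]
```

View pics/v4.png

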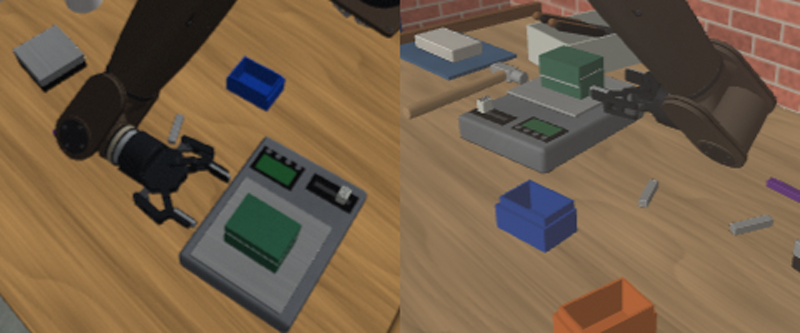

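The tin stands mid-pan with its apron (low seam) toward the deck, and the fingers are lined up with its end.

```bash
python3 -m jog '{"travel":[[-4,21,-1],[-3,20,-1],[-2,13,0],[-1,5,0],[0,0,0]],"dr":[[0,0,0],[0,0,0],[0,0,0],[0,0,0],[0,0,0]],"jaw":[0,0,0,0,0]}' 80
python3 s.py
```

```text
time: 17.53
eef_pos: [0.6243, 0.1988, 0.0952]
tcp_rot: [0.452, 0.544, 0.454, -0.542]
contact_force: [0.4, -0.1, -0.6]
opening: 1.0
t 17.5333 [0.6243 0.1988 0.0952] tool x,y,z [[-0.003, -0.0, 1.0], [0.984, 0.178, 0.004], [-0.178, 0.984, -0.0]] [-0.22  0.79  1.66  1.25  1.82 -0.93] err scale [0.6496 0.0851 0.0952]
```

```bash
python3 -m jog '{"travel":[[0,3,-1],[0,0,0],[0,0,0],[0,0,0],[0,0,0]],"dr":[[0,0,0],[0,0,0],[0,0,0],[0,0,0],[0,0,0]],"jaw":[0,40,100,255,255]}' 80
python3 -m jog '{"travel":[[0,0,0],[0,0,0],[0,0,0],[0,0,3],[0,0,6]],"dr":[[0,0,0],[0,0,0],[0,0,0],[0,0,0],[0,0,0]],"jaw":[255,255,255,255,255]}'
python3 s.py
```

```text
time: 17.95
eef_pos: [0.6245, 0.2004, 0.0932]
tcp_rot: [0.453, 0.543, 0.455, -0.542]
contact_force: [-0.7, -3.0, 0.2]
opening: 0.744
time: 18.37
eef_pos: [0.6229, 0.2018, 0.0996]
tcp_rot: [0.455, 0.543, 0.452, -0.542]
contact_force: [-0.2, 0.1, -5.5]
opening: 0.744
t 18.3667 [0.6229 0.2018 0.0996] tool x,y,z [[0.002, 0.003, 1.0], [0.984, 0.177, -0.003], [-0.177, 0.984, -0.003]] [-0.22  0.78  1.67  1.26  1.82 -0.92] err scale [0.6488 0.0883 0.0996]
```

```bash
python3 -m jog '{"travel":[[0,0,20],[0,0,28],[0,0,30],[0,0,28],[0,0,20]],"dr":[[0,0,0],[0,0,0],[0,0,0],[0,0,0],[0,0,0]],"jaw":[255,255,255,255,255]}'
for i in 1; do :; done
python3 -m jog '{"travel":[[0,0,5],[0,0,0],[0,0,0],[0,0,0],[0,0,0]],"dr":[[-0.6,3.5,0],[-0.9,5,0],[-1.25,7,0],[-1.25,7,0],[-1.25,7,0]],"jaw":[255,255,255,255,255]}'
python3 -m jog '{"travel":[[0,0,0],[0,0,0],[0,0,0],[0,0,0],[0,0,0]],"dr":[[-1.25,7,0],[-1.25,7,0],[-1.25,7,0],[-1.25,7,0],[-1.25,7,0]],"jaw":[255,255,255,255,255]}'
python3 s.py
```

```text
time: 18.78
eef_pos: [0.6238, 0.2019, 0.2298]
tcp_rot: [0.453, 0.544, 0.453, -0.542]
contact_force: [0.5, 0.8, -4.7]
opening: 0.741
time: 19.2
eef_pos: [0.6231, 0.202, 0.2317]
tcp_rot: [-0.58, -0.405, -0.295, 0.642]
contact_force: [-0.1, 0.4, -4.2]
opening: 0.745
time: 19.62
eef_pos: [0.6231, 0.202, 0.2316]
tcp_rot: [-0.676, -0.208, -0.085, 0.702]
contact_force: [-0.6, -0.3, -5.0]
opening: 0.741
t 19.6167 [0.6231 0.202  0.2316] tool x,y,z [[0.899, 0.162, 0.407], [0.401, 0.071, -0.913], [-0.177, 0.984, -0.001]] [-0.22  0.56  1.71  1.31  1.87  0.41] err scale [0.649  0.0885 0.2316]
```

```bash
python3 -m jog '{"travel":[[0,0,0],[0,0,0],[0,0,0],[0,0,0],[0,0,0]],"dr":[[-1.25,7,0],[-1.25,7,0],[-1.25,7,0],[-1.25,7,0],[-1.25,7,0]],"jaw":[255,255,255,255,255]}'
python3 -m jog '{"travel":[[0,0,0],[0,0,0],[0,0,0],[0,0,0],[0,0,0]],"dr":[[-1.25,7,0],[-1.25,7,0],[-1.25,7,0],[-1.25,7,0],[-1.25,7,0]],"jaw":[255,255,255,255,255]}'
python3 -m jog '{"travel":[[0,0,0],[0,0,0],[0,0,0],[0,0,0],[0,0,0]],"dr":[[-1.25,7,0],[-1.25,7,0],[-1.25,7,0],[-1.1,6,0],[0,0,0]],"jaw":[255,255,255,255,255]}'
python3 s.py
```

```text
time: 20.03
eef_pos: [0.6231, 0.202, 0.2316]
tcp_rot: [0.707, -0.008, -0.133, -0.694]
contact_force: [-0.3, 0.3, -4.8]
opening: 0.746
time: 20.45
eef_pos: [0.6231, 0.202, 0.2315]
tcp_rot: [0.671, -0.224, -0.338, -0.62]
contact_force: [0.0, -0.1, -5.0]
opening: 0.745
time: 20.87
eef_pos: [0.6231, 0.202, 0.2318]
tcp_rot: [0.6, -0.376, -0.474, -0.523]
contact_force: [-0.3, 0.6, -4.5]
opening: 0.74
t 20.8667 [0.6231 0.202  0.2318] tool x,y,z [[0.268, 0.045, -0.962], [-0.947, -0.17, -0.272], [-0.176, 0.984, -0.003]] [-0.22  0.56  1.71  1.31  1.87  2.13] err scale [0.6491 0.0884 0.2318]
```

```bash
python3 -m jog '{"travel":[[0,0,0],[0,0,0],[0,0,0],[0,0,0],[0,0,0]],"dr":[[-1.25,7,0],[-1.25,7,0],[-0.3,1.6,0],[0,0,0],[0,0,0]],"jaw":[255,255,255,255,255]}'
python3 -m jog '{"travel":[[0,0,-20],[0,0,-25],[0,0,-25],[0,0,-20],[0,0,-10]],"dr":[[0,0,0],[0,0,0],[0,0,0],[0,0,0],[0,0,0]],"jaw":[255,255,255,255,255]}'
python3 s.py
python3 - <<'E'
from h import *
for n in("scene","side"): snap(n,n+"5.png")
a=cv2.imread("pics/scene5.png")[150:350,250:450];b=cv2.imread("pics/side5.png")[100:250,220:420]
cv2.imwrite("pics/v5.png",np.hstack([cv2.resize(a,(400,400),interpolation=2),cv2.resize(b,(400,300),interpolation=2).__class__((400,400,3),np.uint8)*0+cv2.copyMakeBorder(cv2.resize(b,(400,300),interpolation=2),0,100,0,0,0)]))
E
```

```text
time: 21.28
eef_pos: [0.6236, 0.2016, 0.2325]
tcp_rot: [0.544, -0.453, -0.54, -0.455]
contact_force: [0.2, 0.5, -4.7]
opening: 0.74
time: 21.7
eef_pos: [0.6228, 0.2017, 0.1296]
tcp_rot: [0.543, -0.454, -0.541, -0.454]
contact_force: [0.0, -0.2, -6.1]
opening: 0.742
t 21.7 [0.6228 0.2017 0.1296] tool x,y,z [[0.001, -0.002, -1.0], [-0.985, -0.175, -0.0], [-0.175, 0.985, -0.002]] [-0.22  0.73  1.69  1.27  1.83  2.26] err scale [0.6487 0.0882 0.1296]
```

View pics/v5.png

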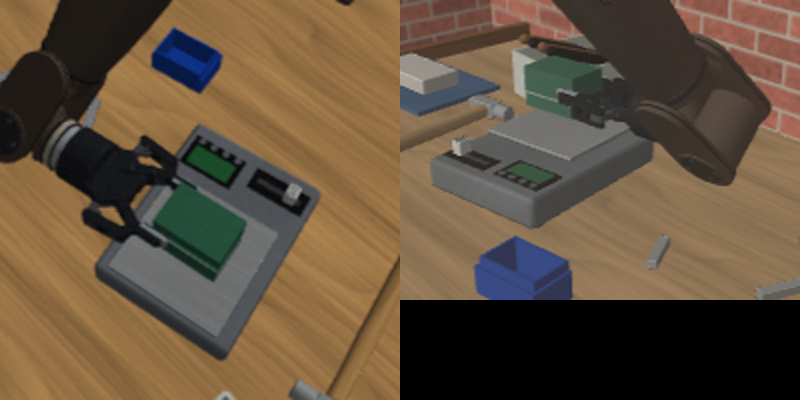

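The tin is inverted, shut, and above the middle of the pan. I lower it onto the pan.

```bash
python3 -m jog '{"travel":[[0,0,-10],[0,0,-10],[0,0,-6],[0,0,-3],[0,0,0]],"dr":[[0,0,0],[0,0,0],[0,0,0],[0,0,0],[0,0,0]],"jaw":[255,255,255,255,255]}'
python3 -m jog '{"travel":[[0,0,-1],[0,0,-1],[0,0,0],[0,0,0],[0,0,0]],"dr":[[0,0,0],[0,0,0],[0,0,0],[0,0,0],[0,0,0]],"jaw":[255,255,255,255,255]}'
```

```text
time: 22.22
eef_pos: [0.6238, 0.2014, 0.1034]
tcp_rot: [0.543, -0.454, -0.541, -0.455]
contact_force: [-0.1, 0.3, -4.7]
opening: 0.74
time: 22.63
eef_pos: [0.6242, 0.2013, 0.1024]
tcp_rot: [0.543, -0.453, -0.541, -0.455]
contact_force: [0.7, 0.9, -5.5]
opening: 0.742
```

```bash
python3 -m jog '{"travel":[[0,0,-1],[0,0,-1],[0,0,-1],[0,0,0],[0,0,0]],"dr":[[0,0,0],[0,0,0],[0,0,0],[0,0,0],[0,0,0]],"jaw":[255,255,255,255,255]}'
python3 -m jog '{"travel":[[0,0,-1],[0,0,-1],[0,0,0],[0,0,0],[0,0,0]],"dr":[[0,0,0],[0,0,0],[0,0,0],[0,0,0],[0,0,0]],"jaw":[255,255,255,255,255]}'
```

```text
time: 23.05
eef_pos: [0.624, 0.2013, 0.0991]
tcp_rot: [0.543, -0.454, -0.541, -0.455]
contact_force: [-0.6, -0.2, -5.2]
opening: 0.743
time: 23.47
eef_pos: [0.6242, 0.2012, 0.0983]
tcp_rot: [0.543, -0.453, -0.541, -0.455]
contact_force: [-1.2, -0.4, 1.8]
opening: 0.742
```

On the pan with support. I open, raise to grip only the tin (above the apron), and lift it off slowly.

```bash
python3 -m jog '{"travel":[[0,0,0],[0,0,0],[0,0,0],[0,0,0],[0,0,0]],"dr":[[0,0,0],[0,0,0],[0,0,0],[0,0,0],[0,0,0]],"jaw":[200,150,80,0,0]}' 40
python3 -m jog '{"travel":[[-2,0,8],[0,0,8],[0,0,4],[0,0,0],[0,0,0]],"dr":[[0,0,0],[0,0,0],[0,0,0],[0,0,0],[0,0,0]],"jaw":[0,0,0,0,0]}'
python3 s.py
```

```text
time: 23.88
eef_pos: [0.6243, 0.2014, 0.0966]
tcp_rot: [0.543, -0.454, -0.54, -0.455]
contact_force: [-0.1, -0.8, 0.4]
opening: 0.987
time: 24.3
eef_pos: [0.6224, 0.2013, 0.1178]
tcp_rot: [0.544, -0.453, -0.54, -0.455]
contact_force: [0.1, 0.2, 1.4]
opening: 1.007
t 24.3 [0.6224 0.2013 0.1178] tool x,y,z [[0.005, -0.001, -1.0], [-0.985, -0.175, -0.005], [-0.175, 0.985, -0.002]] [-0.22  0.75  1.68  1.26  1.82  2.24] err scale [0.6482 0.0879 0.1178]
```

```bash
python3 -m jog '{"travel":[[0,0,0],[0,0,0],[0,0,0],[0,0,0],[0,0,0]],"dr":[[0,0,0],[0,0,0],[0,0,0],[0,0,0],[0,0,0]],"jaw":[40,80,130,255,255]}' 40
python3 -m jog '{"travel":[[0,0,0],[0,0,0],[0,0,2],[0,0,2],[0,0,2]],"dr":[[0,0,0],[0,0,0],[0,0,0],[0,0,0],[0,0,0]],"jaw":[255,255,255,255,255]}'
python3 -m jog '{"travel":[[0,0,3],[0,0,3],[0,0,3],[0,0,3],[0,0,3]],"dr":[[0,0,0],[0,0,0],[0,0,0],[0,0,0],[0,0,0]],"jaw":[255,255,255,255,255]}'
python3 -m jog '{"travel":[[0,0,5],[0,0,5],[0,0,8],[0,0,8],[0,0,0]],"dr":[[0,0,0],[0,0,0],[0,0,0],[0,0,0],[0,0,0]],"jaw":[255,255,255,255,255]}'
python3 s.py
python3 - <<'E'
from h import *
for n in("scene","side"): snap(n,n+"6.png")
a=cv2.imread("pics/scene6.png")[180:330,280:430];b=cv2.imread("pics/side6.png")[100:250,220:370]
cv2.imwrite("pics/v6.png",cv2.resize(np.hstack([a,b]),(800,400),interpolation=2))
E
```

```text
time: 24.72
eef_pos: [0.622, 0.2013, 0.1168]
tcp_rot: [0.543, -0.454, -0.541, -0.455]
contact_force: [0.8, 0.2, -0.4]
opening: 0.713
time: 25.13
eef_pos: [0.6219, 0.2013, 0.1229]
tcp_rot: [0.543, -0.454, -0.541, -0.455]
contact_force: [-1.3, 0.1, -0.9]
opening: 0.715
time: 25.55
eef_pos: [0.6221, 0.2013, 0.1385]
tcp_rot: [0.543, -0.454, -0.541, -0.455]
contact_force: [0.3, 0.0, -1.6]
opening: 0.715
time: 25.97
eef_pos: [0.6229, 0.2012, 0.1666]
tcp_rot: [0.544, -0.453, -0.54, -0.456]
contact_force: [0.8, 0.8, -1.0]
opening: 0.719
t 25.9667 [0.6229 0.2012 0.1666] tool x,y,z [[0.007, -0.0, -1.0], [-0.985, -0.175, -0.007], [-0.175, 0.985, -0.002]] [-0.22  0.66  1.7   1.28  1.84  2.3 ] err scale [0.6486 0.0877 0.1666]
```

View pics/v6.png

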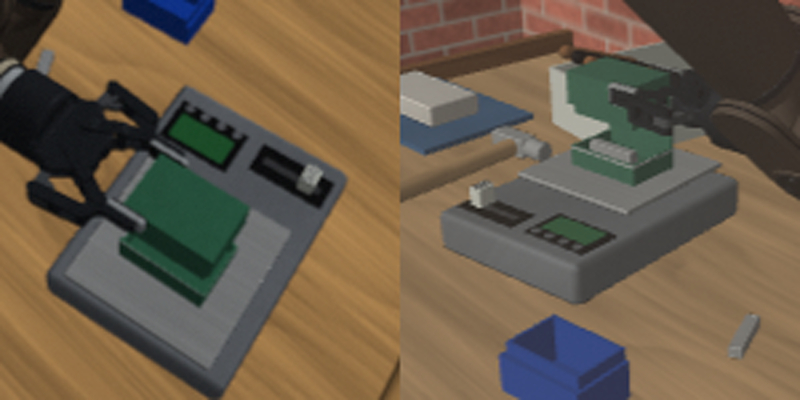

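The lid stays mid-pan with a bar seen lying in it (right tile, (612,150)) and the tin lifts clear. I carry it aside and pitch the tool down, so the tin stands on its end.

```bash
python3 -m jog '{"travel":[[0,0,25],[0,0,35],[0,-5,35],[9,-18,0],[9,-18,0]],"dr":[[0,0,0],[0,0,0],[0,0,0],[0,0,0],[0,0,0]],"jaw":[255,255,255,255,255]}'
python3 -m jog '{"travel":[[10,-18,0],[10,-18,0],[10,-18,0],[10,-18,0],[10,-18,0]],"dr":[[0,0,0],[-6.95,-1.25,0],[-6.95,-1.25,0],[-6.95,-1.25,0],[-6.95,-1.25,0]],"jaw":[255,255,255,255,255]}'
python3 -m jog '{"travel":[[10,-18,0],[10,-18,0],[10,-14,0],[0,0,0],[0,0,0]],"dr":[[-6.95,-1.25,0],[-6.95,-1.25,0],[-6.95,-1.25,0],[-6.95,-1.25,0],[-6.95,-1.25,0]],"jaw":[255,255,255,255,255]}'
python3 -m jog '{"travel":[[0,0,0],[0,0,0],[0,0,0],[0,0,0],[0,0,0]],"dr":[[-6.95,-1.25,0],[-6.95,-1.25,0],[-6.95,-1.25,0],[-5.2,-0.9,0],[0,0,0]],"jaw":[255,255,255,255,255]}'
python3 s.py
```

```text
time: 26.48
eef_pos: [0.6403, 0.1605, 0.2621]
tcp_rot: [0.545, -0.452, -0.54, -0.455]
contact_force: [-0.2, 0.2, -2.9]
opening: 0.718
time: 26.9
eef_pos: [0.6905, 0.0685, 0.2585]
tcp_rot: [0.66, -0.552, -0.39, -0.329]
contact_force: [-0.0, 1.0, -2.2]
opening: 0.717
time: 27.32
eef_pos: [0.7205, 0.0184, 0.2591]
tcp_rot: [0.748, -0.625, -0.172, -0.146]
contact_force: [-0.3, 0.0, -1.6]
opening: 0.719
time: 27.73
eef_pos: [0.7187, 0.0215, 0.2591]
tcp_rot: [0.772, -0.636, -0.0, -0.001]
contact_force: [0.1, -0.0, -1.1]
opening: 0.715
t 27.7333 [0.7187 0.0215 0.2591] tool x,y,z [[0.191, -0.982, -0.002], [-0.982, -0.191, -0.001], [0.001, 0.002, -1.0]] [-0.11  0.36  1.43  0.    1.35  2.84] err scale [ 0.7112 -0.1062  0.2591]
```

```bash
python3 -m jog '{"travel":[[0,0,-36],[0,0,-40],[0,0,-40],[0,0,-40],[0,0,-20]],"dr":[[0,0,0],[0,0,0],[0,0,0],[0,0,0],[0,0,0]],"jaw":[255,255,255,255,255]}'
python3 -m jog '{"travel":[[0,0,-8],[0,0,-4],[0,0,-3],[0,0,0],[0,0,0]],"dr":[[0,0,0],[0,0,0],[0,0,0],[0,0,0],[0,0,0]],"jaw":[255,255,255,255,255]}'
python3 -m jog '{"travel":[[0,0,-1],[0,0,-1],[0,0,-1],[0,0,-1],[0,0,0]],"dr":[[0,0,0],[0,0,0],[0,0,0],[0,0,0],[0,0,0]],"jaw":[255,255,255,255,255]}'
```

```text
time: 28.15
eef_pos: [0.7151, 0.0177, 0.075]
tcp_rot: [0.769, -0.64, -0.006, 0.001]
contact_force: [0.1, 0.5, -3.2]
opening: 0.717
time: 28.57
eef_pos: [0.7214, 0.0176, 0.0708]
tcp_rot: [0.77, -0.638, 0.002, -0.003]
contact_force: [0.4, -0.8, -1.4]
opening: 0.717
time: 28.98
eef_pos: [0.7196, 0.018, 0.0639]
tcp_rot: [0.77, -0.638, 0.0, -0.001]
contact_force: [-0.6, 0.1, -2.1]
opening: 0.72
```

```bash
python3 -m jog '{"travel":[[0,0,-1],[0,0,-1],[0,0,-1],[0,0,-1],[0,0,0]],"dr":[[0,0,0],[0,0,0],[0,0,0],[0,0,0],[0,0,0]],"jaw":[255,255,255,255,255]}'
python3 -m jog '{"travel":[[0,0,-1],[0,0,-1],[0,0,0],[0,0,0],[0,0,0]],"dr":[[0,0,0],[0,0,0],[0,0,0],[0,0,0],[0,0,0]],"jaw":[255,255,255,255,255]}'
```

```text
time: 29.4
eef_pos: [0.7199, 0.0179, 0.0617]
tcp_rot: [0.77, -0.638, 0.0, -0.001]
contact_force: [-2.3, 0.7, 4.6]
opening: 0.714
time: 29.82
eef_pos: [0.72, 0.018, 0.0616]
tcp_rot: [0.77, -0.638, 0.0, -0.001]
contact_force: [-5.8, 0.8, 11.0]
opening: 0.718
```

Standing on its end. I release, turn the tool half round (for j6 room), and pitch it to 25° below horizontal for the second grasp.

```bash
python3 -m jog '{"travel":[[0,0,1],[0,0,0],[0,0,0],[0,0,30],[0,0,40]],"dr":[[0,0,0],[0,0,0],[0,0,0],[0,0,0],[0,0,0]],"jaw":[150,80,0,0,0]}' 40
python3 -m jog '{"travel":[[0,0,40],[0,0,28],[4,-17,0],[4,-17,0],[4,-17,0]],"dr":[[0,0,0],[0,0,7.1],[0,0,7.1],[0,0,7.1],[0,0,7.1]],"jaw":[0,0,0,0,0]}'
python3 -m jog '{"travel":[[0,-17,0],[0,0,0],[0,0,0],[0,0,0],[0,0,0]],"dr":[[0,0,7.1],[0,0,7.1],[0,0,7.1],[0,0,7.1],[0,0,7.1]],"jaw":[0,0,0,0,0]}'
python3 -m jog '{"travel":[[0,0,0],[0,0,0],[0,0,0],[0,0,0],[0,0,0]],"dr":[[0,0,7.1],[0,0,7.1],[0,0,7.1],[0,0,7.1],[0,0,7.1]],"jaw":[0,0,0,0,0]}'
python3 -m jog '{"travel":[[0,0,0],[0,0,0],[0,0,0],[0,0,0],[0,0,0]],"dr":[[0,0,7.1],[0,0,7.1],[0,0,7.1],[0,0,7.1],[0,0,7.1]],"jaw":[0,0,0,0,0]}'
python3 -m jog '{"travel":[[0,0,0],[0,0,0],[0,0,0],[0,0,0],[0,0,0]],"dr":[[0,0,7.1],[0,0,7.1],[0,0,7.1],[0,0,7.1],[0,0,7.1]],"jaw":[0,0,0,0,0]}'
python3 s.py
```

```text
time: 30.23
eef_pos: [0.7165, 0.0181, 0.1237]
tcp_rot: [0.77, -0.638, -0.004, 0.001]
contact_force: [2.0, -0.9, 0.5]
opening: 1.004
time: 30.65
eef_pos: [0.7327, -0.0335, 0.1986]
tcp_rot: [0.904, -0.427, 0.002, -0.002]
contact_force: [0.1, -0.2, -0.8]
opening: 1.001
time: 31.07
eef_pos: [0.7321, -0.0506, 0.1968]
tcp_rot: [0.991, -0.131, 0.0, -0.001]
contact_force: [0.7, -1.1, -1.0]
opening: 1.001
time: 31.48
eef_pos: [0.7321, -0.0503, 0.1969]
tcp_rot: [0.984, 0.177, -0.0, -0.001]
contact_force: [-0.4, 0.2, -0.2]
opening: 0.999
time: 31.9
eef_pos: [0.7321, -0.0503, 0.1969]
tcp_rot: [0.883, 0.469, -0.001, -0.001]
contact_force: [0.0, 0.9, -0.4]
opening: 1.004
time: 32.32
eef_pos: [0.7321, -0.0503, 0.1968]
tcp_rot: [0.698, 0.716, -0.001, -0.0]
contact_force: [-0.1, 0.1, -0.1]
opening: 1.001
t 32.3167 [ 0.7321 -0.0503  0.1968] tool x,y,z [[-0.025, 1.0, -0.001], [1.0, 0.025, -0.002], [-0.002, -0.001, -1.0]] [-0.21  0.44  1.44 -0.    1.26 -0.23] err scale [ 0.7116 -0.1791  0.1968]
```

```bash
python3 -m jog '{"travel":[[0,0,0],[0,0,0],[0,0,0],[0,0,0],[0,0,0]],"dr":[[0,0,7],[0,0,2.3],[6.95,1.3,0],[6.95,1.3,0],[6.95,1.3,0]],"jaw":[0,0,0,0,0]}'
python3 -m jog '{"travel":[[0,0,0],[0,0,0],[0,0,0],[0,0,0],[0,0,0]],"dr":[[6.95,1.3,0],[6.95,1.3,0],[6.95,1.3,0],[6.95,1.3,0],[6.95,1.3,0]],"jaw":[0,0,0,0,0]}'
python3 -m jog '{"travel":[[0,0,0],[0,0,-25],[0,0,-30],[0,0,-25],[0,0,-18]],"dr":[[6.95,1.3,0],[0,0,0],[0,0,0],[0,0,0],[0,0,0]],"jaw":[0,0,0,0,0]}'
python3 s.py
```

```text
time: 32.73
eef_pos: [0.7327, -0.0496, 0.1986]
tcp_rot: [0.628, 0.756, 0.119, -0.143]
contact_force: [1.1, 0.7, -0.2]
opening: 1.001
time: 33.15
eef_pos: [0.7325, -0.0513, 0.1977]
tcp_rot: [0.563, 0.676, 0.303, -0.366]
contact_force: [0.1, 0.4, -0.1]
opening: 1.003
time: 33.57
eef_pos: [0.731, -0.0501, 0.0953]
tcp_rot: [0.545, 0.652, 0.334, -0.407]
contact_force: [-0.7, -0.3, 1.1]
opening: 1.003
t 33.5667 [ 0.731  -0.0501  0.0953] tool x,y,z [[-0.075, 0.438, 0.896], [0.983, 0.183, -0.008], [-0.168, 0.88, -0.444]] [-0.46  0.87  1.26  0.82  1.8  -0.8 ] err scale [ 0.7105 -0.1788  0.0953]
```

```bash
python3 -m jog '{"travel":[[-3,20,-9],[-4,20,-10],[-4,20,-9],[-3,20,-8],[0,0,0]],"dr":[[0,0,0],[0,0,0],[0,0,0],[0,0,0],[0,0,0]],"jaw":[0,0,0,0,0]}' 40
python3 s.py
python3 -m jog '{"travel":[[0,0,0],[0,0,0],[0,0,0],[0,0,0],[0,0,0]],"dr":[[0,0,0],[0,0,0],[0,0,0],[0,0,0],[0,0,0]],"jaw":[40,80,130,255,255]}' 60
python3 -m jog '{"travel":[[0,0,0],[0,0,0],[0,0,10],[0,0,20],[0,0,30]],"dr":[[0,0,0],[0,0,0],[0,0,0],[0,0,0],[0,0,0]],"jaw":[255,255,255,255,255]}'
python3 - <<'E'
from h import *
for n in("scene","side"): snap(n,n+"7.png")
a=cv2.imread("pics/scene7.png")[150:330,190:400];b=cv2.imread("pics/side7.png")[110:290,260:470]
cv2.imwrite("pics/v7.png",cv2.resize(np.hstack([a,b]),(800,343),interpolation=2))
E
```

```text
time: 33.98
eef_pos: [0.7159, 0.0339, 0.0608]
tcp_rot: [0.543, 0.653, 0.333, -0.409]
contact_force: [-1.3, 0.7, -0.6]
opening: 1.001
t 33.9833 [0.7159 0.0339 0.0608] tool x,y,z [[-0.076, 0.437, 0.896], [0.982, 0.188, -0.008], [-0.172, 0.88, -0.443]] [-0.37  0.85  1.38  0.87  1.68 -0.82] err scale [ 0.7106 -0.0934  0.0608]
time: 34.4
eef_pos: [0.7188, 0.0285, 0.064]
tcp_rot: [0.544, 0.653, 0.336, -0.405]
contact_force: [-0.0, -1.8, 0.5]
opening: 0.717
time: 34.82
eef_pos: [0.7153, 0.0306, 0.1194]
tcp_rot: [0.545, 0.652, 0.333, -0.41]
contact_force: [0.1, 0.2, -1.2]
opening: 0.715
```

View pics/v7.png

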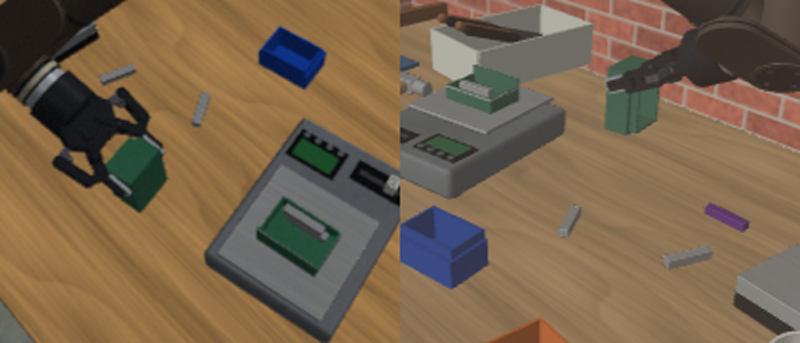

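Tin held on end. The lid shows two bars, perhaps one leaning on the other. I pitch another 90° to bring the tin mouth-up.

```bash
python3 -m jog '{"travel":[[0,0,25],[0,0,25],[0,0,15],[0,0,0],[0,0,0]],"dr":[[0,0,0],[-6.95,-1.3,0],[-6.95,-1.3,0],[-6.95,-1.3,0],[-6.95,-1.3,0]],"jaw":[255,255,255,255,255]}'
python3 -m jog '{"travel":[[0,0,0],[0,0,0],[0,0,0],[0,0,0],[0,0,0]],"dr":[[-6.95,-1.3,0],[-6.95,-1.3,0],[-6.95,-1.3,0],[-6.95,-1.3,0],[-6.95,-1.3,0]],"jaw":[255,255,255,255,255]}'
python3 -m jog '{"travel":[[0,0,0],[0,0,0],[0,0,0],[0,0,0],[0,0,0]],"dr":[[-6.95,-1.3,0],[-6.95,-1.3,0],[-6.95,-1.3,0],[-5.2,-0.9,0],[0,0,0]],"jaw":[255,255,255,255,255]}'
python3 s.py
```

```text
time: 35.33
eef_pos: [0.7185, 0.0288, 0.1898]
tcp_rot: [0.61, 0.733, 0.191, -0.23]
contact_force: [0.5, 0.4, -2.4]
opening: 0.718
time: 35.75
eef_pos: [0.7174, 0.0299, 0.1882]
tcp_rot: [0.64, 0.768, -0.003, 0.002]
contact_force: [-0.8, -0.1, -1.2]
opening: 0.721
time: 36.17
eef_pos: [0.7154, 0.0336, 0.1843]
tcp_rot: [0.621, 0.749, -0.149, 0.174]
contact_force: [0.2, 1.1, -2.5]
opening: 0.719
t 36.1667 [0.7154 0.0336 0.1843] tool x,y,z [[-0.168, 0.879, -0.446], [0.983, 0.184, -0.008], [0.075, -0.44, -0.895]] [ 0.06  0.42  1.54 -0.5   1.18  0.07] err scale [ 0.71   -0.0936  0.1843]
```

```bash
python3 -m jog '{"travel":[[0,0,-35],[0,0,-40],[0,0,-40],[0,0,-35],[0,0,-15]],"dr":[[0,0,0],[0,0,0],[0,0,0],[0,0,0],[0,0,0]],"jaw":[255,255,255,255,255]}'
python3 -m jog '{"travel":[[0,0,-4],[0,0,-3],[0,0,-2],[0,0,0],[0,0,0]],"dr":[[0,0,0],[0,0,0],[0,0,0],[0,0,0],[0,0,0]],"jaw":[255,255,255,255,255]}'
python3 -m jog '{"travel":[[0,0,-1],[0,0,-1],[0,0,-1],[0,0,0],[0,0,0]],"dr":[[0,0,0],[0,0,0],[0,0,0],[0,0,0],[0,0,0]],"jaw":[255,255,255,255,255]}'
```

```text
time: 36.58
eef_pos: [0.713, 0.029, 0.0154]
tcp_rot: [0.624, 0.748, -0.151, 0.17]
contact_force: [-1.4, -0.2, -3.1]
opening: 0.722
time: 37.0
eef_pos: [0.7197, 0.0299, 0.0171]
tcp_rot: [0.624, 0.747, -0.146, 0.177]
contact_force: [0.5, 0.4, -1.2]
opening: 0.717
time: 37.42
eef_pos: [0.7176, 0.0299, 0.011]
tcp_rot: [0.623, 0.748, -0.148, 0.176]
contact_force: [-0.9, 0.8, -1.2]
opening: 0.718
```

```bash
python3 -m jog '{"travel":[[0,0,-2],[0,0,-2],[0,0,-1],[0,0,0],[0,0,0]],"dr":[[0,0,0],[0,0,0],[0,0,0],[0,0,0],[0,0,0]],"jaw":[255,255,255,255,255]}'
python3 -m jog '{"travel":[[0,0,-1],[0,0,-1],[0,0,0],[0,0,0],[0,0,0]],"dr":[[0,0,0],[0,0,0],[0,0,0],[0,0,0],[0,0,0]],"jaw":[255,255,255,255,255]}'
python3 -m jog '{"travel":[[0,0,-1],[0,0,-1],[0,0,0],[0,0,0],[0,0,0]],"dr":[[0,0,0],[0,0,0],[0,0,0],[0,0,0],[0,0,0]],"jaw":[255,255,255,255,255]}'
```

```text
time: 37.83
eef_pos: [0.7176, 0.0298, 0.0058]
tcp_rot: [0.623, 0.748, -0.148, 0.176]
contact_force: [0.0, 0.1, -1.3]
opening: 0.721
time: 38.25
eef_pos: [0.7178, 0.0299, 0.0041]
tcp_rot: [0.623, 0.748, -0.148, 0.176]
contact_force: [-0.9, 0.3, -1.4]
opening: 0.722
time: 38.67
eef_pos: [0.7177, 0.0299, 0.002]
tcp_rot: [0.623, 0.748, -0.148, 0.176]
contact_force: [1.3, 0.3, -2.2]
opening: 0.717
```

```bash
python3 -m jog '{"travel":[[0,0,-1],[0,0,-1],[0,0,0],[0,0,0],[0,0,0]],"dr":[[0,0,0],[0,0,0],[0,0,0],[0,0,0],[0,0,0]],"jaw":[255,255,255,255,255]}'
python3 -m jog '{"travel":[[0,0,-1],[0,0,0],[0,0,0],[0,0,0],[0,0,0]],"dr":[[0,0,0],[0,0,0],[0,0,0],[0,0,0],[0,0,0]],"jaw":[255,255,255,255,255]}'
```

```text
time: 39.08
eef_pos: [0.7178, 0.0298, 0.0]
tcp_rot: [0.623, 0.748, -0.148, 0.176]
contact_force: [0.2, 0.5, -2.4]
opening: 0.72
time: 39.5
eef_pos: [0.7178, 0.0299, -0.0009]
tcp_rot: [0.623, 0.748, -0.148, 0.176]
contact_force: [0.1, 0.0, -2.5]
opening: 0.72
```

```bash
python3 -m jog '{"travel":[[0,0,-1],[0,0,0],[0,0,0],[0,0,0],[0,0,0]],"dr":[[0,0,0],[0,0,0],[0,0,0],[0,0,0],[0,0,0]],"jaw":[255,200,120,50,0]}' 40
python3 -m jog '{"travel":[[-1,7,14],[-2,15,30],[-3,18,36],[-2,0,40],[0,-20,40]],"dr":[[0,0,0],[0,0,0],[0,0,0],[0,0,0],[6.95,1.3,0]],"jaw":[0,0,0,0,0]}'
python3 -m jog '{"travel":[[-10,-20,30],[-20,-20,10],[-20,-20,0],[0,-20,0],[0,0,0]],"dr":[[6.95,1.3,0],[6.95,1.3,0],[5,0.9,0],[0,0,0],[0,0,0]],"jaw":[0,0,0,0,0]}'
python3 s.py
python3 - <<'E'
from h import *
for n in("scene","side","wrist"): snap(n,n+"8.png")
a=cv2.imread("pics/scene8.png")[150:330,190:400];b=cv2.imread("pics/wrist8.png")
cv2.imwrite("pics/v8.png",np.hstack([cv2.resize(a,(350,300),interpolation=2),cv2.resize(b,(450,300))]))
E
```

```text
time: 39.92
eef_pos: [0.7182, 0.0298, -0.0016]
tcp_rot: [0.623, 0.748, -0.147, 0.176]
contact_force: [-0.1, -0.8, 0.8]
opening: 0.925
time: 40.33
eef_pos: [0.7079, 0.0594, 0.1553]
tcp_rot: [0.627, 0.761, -0.108, 0.127]
contact_force: [1.0, -0.6, -1.4]
opening: 1.003
time: 40.75
eef_pos: [0.6596, -0.0331, 0.1979]
tcp_rot: [0.642, 0.767, -0.002, 0.003]
contact_force: [0.2, -0.0, -0.8]
opening: 1.002
t 40.75 [ 0.6596 -0.0331  0.1979] tool x,y,z [[-0.176, 0.984, -0.007], [0.984, 0.176, -0.0], [0.001, -0.007, -1.0]] [-0.2   0.28  1.65 -0.01  1.21 -0.38] err scale [ 0.6433 -0.1493  0.1979]
```

View pics/v8.png

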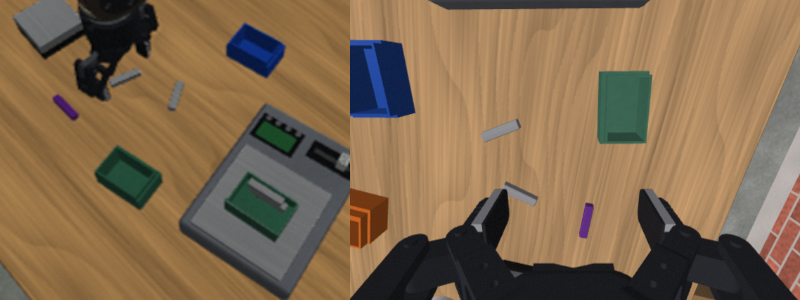

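The tin stands upright and empty on the bench (left tile (128,177)), clear of the scale. The lid on the pan holds bars. I measure the loose bars now, and look into the lid from above.

```bash
cat >> h.py <<'E'
def bars(C,im,z=.012,rmax=235,mn=100,mx=3000):
    h=cv2.cvtColor(im,cv2.COLOR_RGB2HSV).astype(int)
    m=((h[...,1]<55)&(h[...,2]>85)).astype(np.uint8);m[rmax:]=0
    k,l,st,ce=cv2.connectedComponentsWithStats(m)
    for i in range(1,k):
        if mn<st[i,4]<mx:
            c=cv2.findContours((l==i).astype(np.uint8),0,1)[0][0][:,0]
            (cx,cy),(a,b),t=cv2.minAreaRect(np.array([ray(C,p,z)[:2]*1000 for p in c],np.float32))
            print(ce[i].round(),"W",round(cx,1),round(cy,1),"LxW",round(max(a,b),1),round(min(a,b),1),"long axis",round((t if a>b else t+90)%180,1))
E
python3 - <<'E'
from h import *
bars(wcam([.6596,-.0331,.1979],[.642,.767,-.002,.003]),cv2.cvtColor(cv2.imread("pics/wrist8.png"),cv2.COLOR_BGR2RGB),rmax=300)
E
python3 -m jog '{"travel":[[-8,38,0],[-8,38,0],[-8,38,5],[-8,38,10],[-5,25,10]],"dr":[[0,0,0],[0,0,0],[0,0,0],[0,0,0],[0,0,0]],"jaw":[0,0,0,0,0]}'
python3 -m jog '{"travel":[[0,0,0],[0,0,0]],"dr":[[0,0,0],[0,0,0]],"jaw":[0,0]}'
python3 s.py
python3 - <<'E'
from h import *
C,im=snap("wrist","w9.png");bars(C,im,.08)
cv2.imwrite("pics/w9c.png",cv2.imread("pics/w9.png")[0:300])
u=proj(C,[.619,.2155,.066]);print(u)
c=cv2.imread("pics/w9.png");x,y=u.astype(int);x0,y0=max(x-100,0),max(y-80,0);print(x0,y0)
cv2.imwrite("pics/w9c.png",cv2.resize(c[y0:y0+160,x0:x0+200],None,fx=4,fy=3.75,interpolation=2)if 0 else cv2.resize(c[y0:y0+150,x0:x0+200],None,fx=4,fy=4,interpolation=2))
E
```

```text
[213. 174.] W 552.0 -57.6 LxW 62.0 14.5 long axis 30.0
[216. 269.] W 557.3 -174.9 LxW 124.4 52.6 long axis 30.6
[441. 277.] W 827.5 -136.2 LxW 86.4 15.0 long axis 135.5
time: 41.32
eef_pos: [0.6209, 0.1535, 0.2199]
tcp_rot: [0.638, 0.77, -0.003, -0.0]
contact_force: [0.7, -0.5, 0.2]
opening: 1.0
time: 41.48
eef_pos: [0.6226, 0.1515, 0.2213]
tcp_rot: [0.638, 0.77, -0.002, 0.001]
contact_force: [-0.8, -0.3, -0.2]
opening: 1.004
t 41.4833 [0.6226 0.1515 0.2213] tool x,y,z [[-0.186, 0.983, -0.005], [0.983, 0.186, -0.001], [-0.0, -0.005, -1.0]] [ 0.08  0.22  1.67 -0.01  1.25 -0.1 ] err scale [0.6396 0.0389 0.2213]
[598.  13.] W 804.5 334.0 LxW 107.2 24.4 long axis 176.0
[311. 110.] W 605.1 211.4 LxW 69.2 13.2 long axis 100.0
[326.64833516 109.13846979]
226 29
```

View pics/w9c.png

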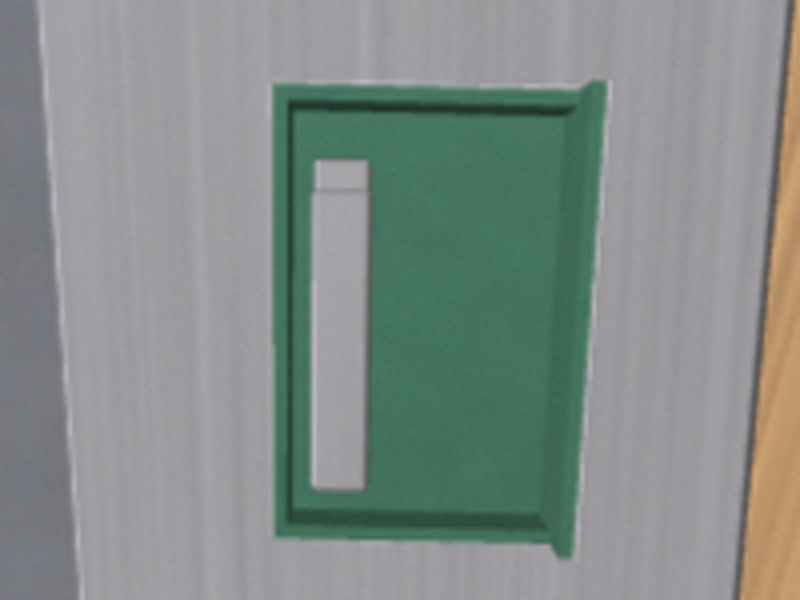

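The lid holds both tin bars stacked along its deck-side wall, top bar at crop x 312-370, y 190-490. There is a free strip of about 44 mm toward the apron. I fetch bar B at (0.5515,-0.056), axis 30°, gripping it by its ends.

```bash
python3 -m jog '{"travel":[[-12,-36,0],[-12,-36,0],[-12,-36,-10],[-12,-36,-20],[-12,-36,-30]],"dr":[[0,0,6.5],[0,0,6.5],[0,0,6.5],[0,0,0],[0,0,0]],"jaw":[0,0,0,0,0]}' 40
python3 -m jog '{"travel":[[-11,-27,-30],[0,0,-30],[0,0,-30],[0,0,-20],[0,0,0]],"dr":[[0,0,0],[0,0,0],[0,0,0],[0,0,0],[0,0,0]],"jaw":[40,40,40,40,40]}'
python3 s.py
python3 - <<'E'
from h import *
C,im=snap("wrist","w10.png");bars(C,im,.012,400,60)
C,im=snap("scene","s10.png")
bars(C,im,.006,225,40,150)
E
```

```text
time: 41.95
eef_pos: [0.5652, -0.0288, 0.1662]
tcp_rot: [0.501, 0.865, -0.002, 0.003]
contact_force: [0.6, -0.6, -0.1]
opening: 1.003
time: 42.37
eef_pos: [0.5491, -0.0528, 0.0492]
tcp_rot: [0.502, 0.865, -0.004, -0.005]
contact_force: [-1.2, 0.8, 0.0]
opening: 0.842
t 42.3667 [ 0.5491 -0.0528  0.0492] tool x,y,z [[-0.497, 0.868, 0.004], [0.868, 0.497, -0.012], [-0.012, -0.002, -1.0]] [-0.28  0.25  1.99 -0.01  0.91 -0.79] err scale [ 0.5311 -0.1492  0.0492]
[320. 226.] W 550.1 -52.4 LxW 59.7 16.7 long axis 30.1
[215. 273.] W 506.8 -115.0 LxW 44.7 10.8 long axis 94.3
[420. 273.] W 622.6 -47.6 LxW 43.8 10.9 long axis 145.0
[278. 341.] W 570.0 -143.8 LxW 29.0 18.2 long axis 150.9
[140. 137.] W 735.3 -655.7 LxW 45.3 27.8 long axis 105.3
[264. 195.] W 588.8 -152.9 LxW 57.4 12.4 long axis 162.9
[295. 206.] W 549.2 -55.2 LxW 57.2 15.0 long axis 30.6
[359. 219.] W 446.3 114.4 LxW 75.8 15.0 long axis 100.9
```

```bash
python3 -m jog '{"travel":[[0,-1,-20],[0,0,-15],[0,0,-8],[0,0,-4],[0,0,0]],"dr":[[0,0,0],[0,0,0],[0,0,0],[0,0,0],[0,0,0]],"jaw":[40,40,40,40,40]}'
python3 -m jog '{"travel":[[0,0,-2],[0,0,-2],[0,0,-1],[0,0,0],[0,0,0]],"dr":[[0,0,0],[0,0,0],[0,0,0],[0,0,0],[0,0,0]],"jaw":[40,40,40,40,40]}'
python3 -m jog '{"travel":[[0,0,-2],[0,0,-1],[0,0,0],[0,0,0],[0,0,0]],"dr":[[0,0,0],[0,0,0],[0,0,0],[0,0,0],[0,0,0]],"jaw":[60,60,60,60,60]}'
```

```text
time: 42.88
eef_pos: [0.5542, -0.0537, 0.0086]
tcp_rot: [0.501, 0.866, -0.002, 0.001]
contact_force: [0.5, 1.1, 1.1]
opening: 0.844
time: 43.3
eef_pos: [0.554, -0.0537, 0.0035]
tcp_rot: [0.501, 0.866, -0.002, 0.001]
contact_force: [-0.0, 0.8, 0.1]
opening: 0.842
time: 43.72
eef_pos: [0.5538, -0.0536, 0.0002]
tcp_rot: [0.501, 0.866, -0.002, 0.001]
contact_force: [-0.3, -0.2, -0.5]
opening: 0.768
```

```bash
python3 -m jog '{"travel":[[-3,0,-1],[0,0,-1],[0,0,-1],[0,0,0],[0,0,0]],"dr":[[0,0,0],[0,0,0],[0,0,0],[0,0,0],[0,0,0]],"jaw":[60,60,60,60,60]}'
python3 -m jog '{"travel":[[0,0,-1],[0,0,-1],[0,0,0],[0,0,0],[0,0,0]],"dr":[[0,0,0],[0,0,0],[0,0,0],[0,0,0],[0,0,0]],"jaw":[60,60,60,60,60]}'
python3 -m jog '{"travel":[[0,0,-1],[0,0,-1],[0,0,0],[0,0,0],[0,0,0]],"dr":[[0,0,0],[0,0,0],[0,0,0],[0,0,0],[0,0,0]],"jaw":[60,60,60,60,60]}'
```

```text
time: 44.13
eef_pos: [0.5508, -0.0537, -0.0029]
tcp_rot: [0.501, 0.866, -0.002, 0.001]
contact_force: [0.0, -0.2, -0.4]
opening: 0.763
time: 44.55
eef_pos: [0.5509, -0.0536, -0.0048]
tcp_rot: [0.501, 0.866, -0.002, 0.001]
contact_force: [-0.1, -0.3, -0.7]
opening: 0.769
time: 44.97
eef_pos: [0.5511, -0.0537, -0.0063]
tcp_rot: [0.501, 0.866, -0.002, 0.001]
contact_force: [-1.6, 0.4, 4.8]
opening: 0.764
```

```bash
python3 -m jog '{"travel":[[0,0,4],[0,0,3],[0,0,0],[0,0,0],[0,0,0]],"dr":[[0,0,0],[0,0,0],[0,0,0],[0,0,0],[0,0,0]],"jaw":[60,60,80,255,255]}' 30
python3 -m jog '{"travel":[[0,0,0],[0,0,0],[0,0,10],[0,0,20],[0,0,40]],"dr":[[0,0,0],[0,0,0],[0,0,0],[0,0,0],[0,0,0]],"jaw":[255,255,255,255,255]}'
python3 s.py
```

```text
time: 45.38
eef_pos: [0.5512, -0.0538, 0.0011]
tcp_rot: [0.501, 0.866, -0.002, 0.001]
contact_force: [-2.2, 0.0, 6.6]
opening: 0.685
time: 45.8
eef_pos: [0.5465, -0.0525, 0.0661]
tcp_rot: [0.501, 0.866, -0.004, -0.004]
contact_force: [-0.1, 0.7, -0.7]
opening: 0.686
t 45.8 [ 0.5465 -0.0525  0.0661] tool x,y,z [[-0.498, 0.867, 0.004], [0.867, 0.498, -0.011], [-0.011, -0.002, -1.0]] [-0.28  0.22  1.99 -0.01  0.94 -0.8 ] err scale [ 0.5286 -0.1485  0.0661]
```

```bash
python3 - <<'E'
from h import *
C=wcam([.6226,.1515,.2213],[.638,.77,-.002,.001])
R=Ro.from_euler("z",-10.2,degrees=True).as_matrix()
for n,p,z in(("left rim outer",(273,300),.086),("left rim inner",(290,300),.086),("top bar L",(312,340),.093),("top bar R",(370,340),.093),("topbar far",(340,190),.093),("topbar near",(340,490),.093),("apron outer mid",(590,300),.103),("far rim outer",(430,84),.086),("far rim in",(430,103),.086),("near rim out",(430,542),.086),("near rim in",(430,525),.086)):
    print(n,(R@ray(C,(226+p[0]/4,29+p[1]/4),z)*1000).round(1))
print(Ro.from_euler("z",10.2,degrees=True).as_matrix()@[.662,.101,0])
E
```

```text
left rim outer [619.3 107.4  86. ]
left rim inner [622.9 107.5  86. ]
top bar L [627.8  99.7  93. ]
top bar R [639.8  99.8  93. ]
topbar far [633.5 129.1  93. ]
topbar near [633.7  68.4  93. ]
apron outer mid [683.4 108.6 103. ]
far rim outer [651.4 149.6  86. ]
far rim in [651.5 146.1  86. ]
near rim out [653.8  55.6  86. ]
near rim in [653.7  59.5  86. ]
[0.63365193 0.21663385 0.        ]
```

```bash
python3 -m jog '{"travel":[[0,0,35],[0,0,35],[0,0,30],[8,27,0],[8,27,0]],"dr":[[0,0,0],[0,0,0],[0,0,0],[0,0,7],[0,0,7]],"jaw":[255,255,255,255,255]}'
python3 -m jog '{"travel":[[8,27,0],[8,27,0],[8,27,0],[8,27,0],[8,27,0]],"dr":[[0,0,7],[0,0,7],[0,0,7],[0,0,7],[0,0,7]],"jaw":[255,255,255,255,255]}'
python3 -m jog '{"travel":[[9,27,0],[9,28,0],[9,28,0],[0,0,0],[0,0,0]],"dr":[[0,0,7],[0,0,7],[0,0,7],[0,0,0],[0,0,0]],"jaw":[255,255,255,255,255]}'
python3 -m jog '{"travel":[[0,0,-20],[0,0,-20],[0,0,0],[0,0,0],[0,0,0]],"dr":[[0,0,0],[0,0,0],[0,0,0],[0,0,0],[0,0,0]],"jaw":[255,255,255,255,255]}'
python3 s.py
python3 - <<'E'
from h import *
C,im=snap("scene","s11.png");bars(C,im,.006,225,40,150)
E
```

```text
time: 46.22
eef_pos: [0.5687, -0.0003, 0.1741]
tcp_rot: [0.39, 0.921, -0.002, 0.005]
contact_force: [-0.3, 0.2, -1.0]
opening: 0.689
time: 46.63
eef_pos: [0.6067, 0.1367, 0.1702]
tcp_rot: [0.094, 0.996, -0.002, 0.002]
contact_force: [-0.0, -0.5, -1.4]
opening: 0.687
time: 47.05
eef_pos: [0.6335, 0.2196, 0.1698]
tcp_rot: [-0.087, 0.996, -0.001, 0.002]
contact_force: [-0.5, -0.8, -0.7]
opening: 0.687
time: 47.47
eef_pos: [0.6342, 0.2176, 0.1311]
tcp_rot: [-0.086, 0.996, -0.001, 0.003]
contact_force: [0.3, -0.0, -1.1]
opening: 0.689
t 47.4667 [0.6342 0.2176 0.1311] tool x,y,z [[-0.985, -0.171, -0.005], [-0.171, 0.985, -0.003], [0.006, -0.002, -1.0]] [ 0.18  0.37  1.67 -0.    1.1  -1.56] err scale [0.6627 0.1019 0.1311]
[264. 195.] W 588.8 -152.9 LxW 57.4 12.4 long axis 162.9
```

```bash
python3 -m jog '{"travel":[[-1,0,-15],[0,0,-15],[0,0,-10],[0,0,-5],[0,0,0]],"dr":[[0,0,0],[0,0,0],[0,0,0],[0,0,0],[0,0,0]],"jaw":[255,255,255,255,255]}'
python3 s.py
```

```text
time: 47.93
eef_pos: [0.6315, 0.218, 0.083]
tcp_rot: [-0.086, 0.996, -0.002, 0.0]
contact_force: [-0.7, -0.6, -0.9]
opening: 0.682
t 47.9333 [0.6315 0.218  0.083 ] tool x,y,z [[-0.985, -0.172, -0.001], [-0.172, 0.985, -0.003], [0.001, -0.003, -1.0]] [ 0.18  0.42  1.69 -0.    1.03 -1.56] err scale [0.6602 0.1028 0.083 ]
```

```bash
python3 -m jog '{"travel":[[0,0,0],[0,0,0],[0,0,0],[0,0,0],[0,0,0]],"dr":[[0,0,0],[0,0,0],[0,0,0],[0,0,0],[0,0,0]],"jaw":[255,0,0,0,0]}'
python3 -m jog '{"travel":[[0,0,30],[0,0,40],[0,0,40],[8,-36,20],[8,-36,0]],"dr":[[0,0,0],[0,0,0],[0,0,0],[0,0,0],[0,0,0]],"jaw":[0,0,0,0,0]}'
python3 - <<'E'
from h import *
C,im=snap("scene","s12.png");h=cv2.cvtColor(im,cv2.COLOR_RGB2HSV).astype(int)
R=Ro.from_euler("z",-10.2,degrees=True).as_matrix()
# search inside lid region
P=np.array([proj(C,Ro.from_euler("z",10.2,degrees=True).as_matrix()@[x,y,.08]) for x,y in((.620,.056),(.683,.056),(.683,.15),(.620,.15))]).astype(int)
mk=np.zeros(im.shape[:2],np.uint8);cv2.fillPoly(mk,[P],1)
m=((h[...,1]<55)&(h[...,2]>85)).astype(np.uint8)*mk
k,l,st,ce=cv2.connectedComponentsWithStats(m)
for i in range(1,k):
    if st[i,4]>15:
        c=cv2.findContours((l==i).astype(np.uint8),0,1)[0][0][:,0]
        print(st[i],cv2.minAreaRect(np.array([(R@ray(C,p,.081))[:2]*1000 for p in c],np.float32)))
E
```

```text
time: 48.35
eef_pos: [0.6334, 0.2185, 0.0862]
tcp_rot: [-0.086, 0.996, -0.001, 0.003]
contact_force: [-0.3, -0.5, 1.2]
opening: 1.002
time: 48.77
eef_pos: [0.6522, 0.148, 0.2243]
tcp_rot: [-0.088, 0.996, -0.001, 0.01]
contact_force: [1.9, -0.2, -0.2]
opening: 0.999
[326 253  12  16  29] ((644.75048828125, 54.19524002075195), (4.222562789916992, 49.079586029052734), 88.80060577392578)
[339 257  24  19 108] ((626.9904174804688, 102.80288696289062), (70.84334564208984, 14.480427742004395), 84.39745330810547)
[333 269  23  16 117] ((662.0958251953125, 104.2395248413086), (59.55713653564453, 12.588287353515625), 89.80116271972656)
```

Bar B lies in the lid at scale (662,104), parallel to the walls. Bar A has been knocked to about (0.589,-0.153), so I go above it and re-measure.

```bash
python3 -m jog '{"travel":[[-4,-18,0],[-4,-18,0],[-4,-18,0],[-4,-18,0],[-4,-18,0]],"dr":[[0,0,-6.9],[0,0,-6.9],[0,0,-6.9],[0,0,-6.9],[0,0,-6.9]],"jaw":[0,0,0,0,0]}'
python3 -m jog '{"travel":[[-4,-18,0],[-4,-18,0],[-4,-18,0],[-4,-18,0],[-4,-18,0]],"dr":[[0,0,-6.9],[0,0,-6.9],[0,0,-6.9],[0,0,-6.9],[0,0,-6.9]],"jaw":[0,0,0,0,0]}'
python3 -m jog '{"travel":[[-4,-18,0],[-4,-18,0],[-4,-18,0],[-4,-18,0],[-4,-18,0]],"dr":[[0,0,-6.9],[0,0,-6.9],[0,0,-6.9],[0,0,-6.9],[0,0,-6.9]],"jaw":[0,0,0,0,0]}'
python3 -m jog '{"travel":[[0,-18,-20],[0,-12,-20],[0,0,-20],[0,0,0],[0,0,0]],"dr":[[0,0,-6.9],[0,0,-6.9],[0,0,0],[0,0,0],[0,0,0]],"jaw":[40,40,40,40,40]}'
python3 s.py
python3 - <<'E'
from h import *
C,im=snap("wrist","w13.png");bars(C,im,.012,400,60)
E
```

```text
time: 49.23
eef_pos: [0.6284, 0.0558, 0.215]
tcp_rot: [0.216, 0.976, -0.002, 0.002]
contact_force: [1.1, -0.6, -0.6]
opening: 0.998
time: 49.65
eef_pos: [0.6084, -0.0342, 0.2151]
tcp_rot: [0.496, 0.868, -0.002, 0.001]
contact_force: [0.4, 0.3, 0.2]
opening: 1.001
time: 50.07
eef_pos: [0.5884, -0.1241, 0.2151]
tcp_rot: [0.731, 0.682, -0.003, 0.0]
contact_force: [-0.1, -0.1, 0.6]
opening: 0.999
time: 50.48
eef_pos: [0.5878, -0.153, 0.1537]
tcp_rot: [0.806, 0.592, -0.004, -0.001]
contact_force: [0.2, -0.3, -0.0]
opening: 0.844
t 50.4833 [ 0.5878 -0.153   0.1537] tool x,y,z [[0.299, 0.954, -0.004], [0.954, -0.299, -0.006], [-0.007, -0.002, -1.0]] [-0.42  0.22  1.81 -0.01  1.12 -0.11] err scale [ 0.5514 -0.2547  0.1537]
[320. 178.] W 590.7 -151.3 LxW 58.9 13.4 long axis 162.7
[207. 294.] W 437.2 -236.8 LxW 13.9 12.3 long axis 162.9
[428. 294.] W 662.7 -306.3 LxW 14.0 12.2 long axis 162.9
[378. 333.] W 598.9 -341.6 LxW 83.2 66.1 long axis 85.4
[620. 379.] W 851.9 -485.8 LxW 78.4 26.2 long axis 122.7
```

```bash
python3 -m jog '{"travel":[[2,1,-35],[0,0,-40],[0,0,-35],[0,0,-20],[0,0,-10]],"dr":[[0,0,0],[0,0,0],[0,0,0],[0,0,0],[0,0,0]],"jaw":[40,40,40,40,40]}' 30
python3 -m jog '{"travel":[[0,0,-6],[0,0,-3],[0,0,-2],[0,0,0],[0,0,0]],"dr":[[0,0,0],[0,0,0],[0,0,0],[0,0,0],[0,0,0]],"jaw":[40,40,40,40,40]}'
python3 s.py
```

```text
time: 50.95
eef_pos: [0.5898, -0.1513, 0.0131]
tcp_rot: [0.806, 0.592, -0.003, -0.001]
contact_force: [-1.8, -0.4, 0.3]
opening: 0.845
time: 51.37
eef_pos: [0.592, -0.1529, 0.0058]
tcp_rot: [0.806, 0.592, -0.002, 0.001]
contact_force: [-0.2, -0.3, 0.6]
opening: 0.845
t 51.3667 [ 0.592  -0.1529  0.0058] tool x,y,z [[0.299, 0.954, -0.005], [0.954, -0.299, -0.0], [-0.001, -0.005, -1.0]] [-0.42  0.42  1.86 -0.01  0.86 -0.11] err scale [ 0.5556 -0.2553  0.0058]
```

```bash
python3 -m jog '{"travel":[[-1,1,-3],[0,0,-2],[0,0,0],[0,0,0],[0,0,0]],"dr":[[0,0,0],[0,0,0],[0,0,0],[0,0,0],[0,0,0]],"jaw":[40,40,60,255,255]}' 30
python3 -m jog '{"travel":[[0,0,0],[0,0,0],[0,0,0],[0,0,15],[0,0,35]],"dr":[[0,0,0],[0,0,0],[0,0,0],[0,0,0],[0,0,0]],"jaw":[255,255,255,255,255]}'
python3 s.py
```

```text
time: 51.78
eef_pos: [0.59, -0.1515, -0.0007]
tcp_rot: [0.806, 0.592, -0.003, 0.0]
contact_force: [-0.0, 1.0, 1.2]
opening: 0.689
time: 52.2
eef_pos: [0.5851, -0.1495, 0.0435]
tcp_rot: [0.806, 0.592, -0.006, -0.005]
contact_force: [-0.5, 0.9, -1.2]
opening: 0.69
t 52.2 [ 0.5851 -0.1495  0.0435] tool x,y,z [[0.299, 0.954, -0.003], [0.954, -0.299, -0.016], [-0.016, 0.002, -1.0]] [-0.42  0.36  1.86 -0.01  0.94 -0.11] err scale [ 0.5494 -0.2507  0.0435]
```

```bash
python3 -m jog '{"travel":[[0,0,40],[0,0,40],[0,10,40],[3,28,0],[3,28,0]],"dr":[[0,0,0],[0,0,0],[0,0,0],[0,0,-6.9],[0,0,-6.9]],"jaw":[255,255,255,255,255]}'
python3 -m jog '{"travel":[[4,28,0],[4,28,0],[4,28,0],[4,28,0],[4,28,0]],"dr":[[0,0,-6.9],[0,0,-6.9],[0,0,-6.9],[0,0,-6.9],[0,0,-6.9]],"jaw":[255,255,255,255,255]}'
python3 -m jog '{"travel":[[4,28,0],[4,28,0],[4,28,0],[3,28,0],[2,25,0]],"dr":[[0,0,-6.9],[0,0,-6.9],[0,0,0],[0,0,0],[0,0,0]],"jaw":[255,255,255,255,255]}'
python3 -m jog '{"travel":[[0,26,-10],[0,0,-10],[0,0,-10],[0,0,0],[0,0,0]],"dr":[[0,0,0],[0,0,0],[0,0,0],[0,0,0],[0,0,0]],"jaw":[255,255,255,255,255]}'
python3 s.py
```

```text
time: 52.62
eef_pos: [0.5978, -0.0862, 0.1733]
tcp_rot: [0.873, 0.487, -0.0, 0.003]
contact_force: [-0.7, -0.1, -2.0]
opening: 0.69
time: 53.03
eef_pos: [0.6152, 0.056, 0.1683]
tcp_rot: [0.978, 0.208, -0.003, -0.001]
contact_force: [0.1, -0.2, -1.0]
opening: 0.687
time: 53.45
eef_pos: [0.6323, 0.1933, 0.1681]
tcp_rot: [0.996, 0.092, -0.003, -0.001]
contact_force: [-0.6, 0.5, -0.1]
opening: 0.69
time: 53.87
eef_pos: [0.6318, 0.2163, 0.1372]
tcp_rot: [0.996, 0.091, -0.004, -0.001]
contact_force: [1.0, -0.6, -1.0]
opening: 0.689
t 53.8667 [0.6318 0.2163 0.1372] tool x,y,z [[0.983, 0.181, -0.008], [0.181, -0.983, -0.003], [-0.008, 0.001, -1.0]] [0.18 0.36 1.66 0.   1.13 1.56] err scale [0.6601 0.101  0.1372]
```

```bash
python3 -m jog '{"travel":[[1,2,-15],[0,0,-15],[0,0,-8],[0,0,0],[0,0,0]],"dr":[[0,0,0],[0,0,0],[0,0,0],[0,0,0],[0,0,0]],"jaw":[255,255,255,255,255]}'
python3 s.py
```

```text
time: 54.28
eef_pos: [0.6329, 0.2191, 0.0995]
tcp_rot: [0.996, 0.091, -0.004, -0.001]
contact_force: [-0.0, 0.2, -0.9]
opening: 0.686
t 54.2833 [0.6329 0.2191 0.0995] tool x,y,z [[0.983, 0.182, -0.007], [0.182, -0.983, -0.003], [-0.008, 0.002, -1.0]] [0.18 0.41 1.68 0.   1.07 1.57] err scale [0.6617 0.1036 0.0995]
```

```bash
python3 -m jog '{"travel":[[0,0,-8],[0,0,-5],[0,0,-2],[0,0,0],[0,0,0]],"dr":[[0,0,0],[0,0,0],[0,0,0],[0,0,0],[0,0,0]],"jaw":[255,255,255,255,255]}'
python3 -m jog '{"travel":[[0,0,-1],[0,0,-1],[0,0,0],[0,0,0],[0,0,0]],"dr":[[0,0,0],[0,0,0],[0,0,0],[0,0,0],[0,0,0]],"jaw":[255,255,255,255,255]}'
```

```text
time: 54.7
eef_pos: [0.6338, 0.2196, 0.086]
tcp_rot: [0.996, 0.092, -0.002, -0.001]
contact_force: [-0.8, -0.2, -0.9]
opening: 0.691
time: 55.12
eef_pos: [0.6338, 0.2196, 0.0842]
tcp_rot: [0.996, 0.092, -0.002, -0.001]
contact_force: [-0.3, -0.3, -1.3]
opening: 0.691
```

Release, rise, retreat, and take a final look.

```bash
python3 -m jog '{"travel":[[0,0,-1],[0,0,0],[0,0,0],[0,0,0],[0,0,0]],"dr":[[0,0,0],[0,0,0],[0,0,0],[0,0,0],[0,0,0]],"jaw":[255,0,0,0,0]}'
python3 -m jog '{"travel":[[0,0,25],[0,0,40],[0,0,40],[-10,-10,30],[-20,-20,10]],"dr":[[0,0,0],[0,0,0],[0,0,0],[0,0,0],[0,0,0]],"jaw":[0,0,0,0,0]}'
python3 -m jog '{"travel":[[-30,-20,5],[-30,-20,0],[-30,0,0],[-10,0,0],[0,0,0]],"dr":[[0,0,0],[0,0,0],[0,0,0],[0,0,0],[0,0,0]],"jaw":[0,0,0,0,0]}'
python3 s.py
python3 - <<'E'
from h import *
snap("wrist","wf.png");snap("scene","sf.png");snap("side","df.png")
a=cv2.imread("pics/wf.png")[0:220,220:460];b=cv2.imread("pics/sf.png")
cv2.imwrite("pics/final.png",np.hstack([cv2.resize(a,(436,400),interpolation=2),cv2.resize(b[100:300,200:382],(364,400),interpolation=2)]))
a0=cv2.imread("pics/scene0.png")
d=np.abs(a0.astype(int)-b).max(2)
for n,(x0,y0,x1,y1) in dict(mug=(215,98,255,142),block=(192,142,246,186),hammer=(392,270,460,372),purple=(218,203,240,225),orange=(290,117,328,150),blue=(322,162,364,198)).items(): print(n,(d[y0:y1,x0:x1]>40).sum())
E
```

```text
time: 55.53
eef_pos: [0.634, 0.2197, 0.0834]
tcp_rot: [0.996, 0.092, -0.002, -0.001]
contact_force: [0.1, 0.4, 0.2]
opening: 0.998
time: 55.95
eef_pos: [0.6075, 0.191, 0.2359]
tcp_rot: [0.996, 0.092, 0.004, -0.002]
contact_force: [0.0, -0.2, 1.1]
opening: 1.001
time: 56.37
eef_pos: [0.5023, 0.1497, 0.2334]
tcp_rot: [0.996, 0.092, -0.002, -0.001]
contact_force: [-0.7, 0.1, 0.1]
opening: 0.998
t 56.3667 [0.5023 0.1497 0.2334] tool x,y,z [[0.983, 0.183, -0.004], [0.183, -0.983, -0.003], [-0.004, 0.002, -1.0]] [ 0.09 -0.05  1.94  0.    1.25  1.48] err scale [0.5208 0.0584 0.2334]
mug 0
block 0
hammer 0
purple 0
orange 0
blue 392
```

View pics/final.png

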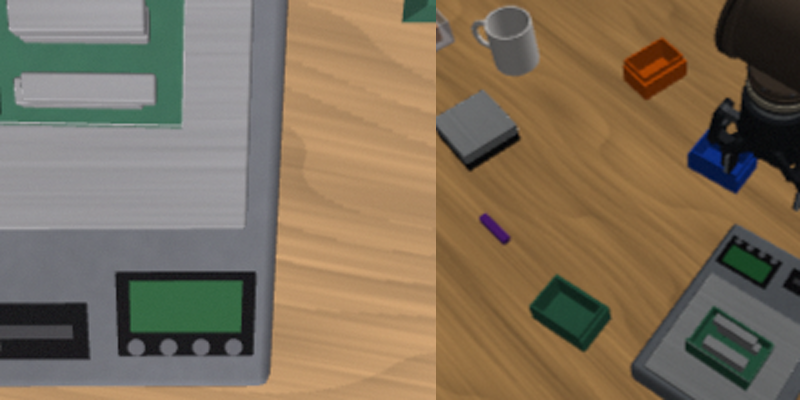

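Final view: two stacks of two bars in the lid, tin upright and empty, bystanders unchanged (0 changed pixels; the blue tin is only overlapped by the arm). One numeric sweep for any missed loose bar and the lock position, then I hand in.

```bash
python3 - <<'E'
from h import *
for n,f in(("scene","scene0.png"),("scene","s12.png"),("side","side0.png"),("side","df.png")):
    C=cam(n);im=cv2.cvtColor(cv2.imread("pics/"+f),cv2.COLOR_BGR2RGB)
    h=cv2.cvtColor(im,cv2.COLOR_RGB2HSV).astype(int);m=((h[...,1]<60)&(h[...,2]>75)).astype(np.uint8)
    k,l,st,ce=cv2.connectedComponentsWithStats(m)
    for i in range(1,k):
        if 25<st[i,4]<900:
            c=cv2.findContours((l==i).astype(np.uint8),0,1)[0][0][:,0]
            r=cv2.minAreaRect(np.array([ray(C,p,.006)[:2]*1000 for p in c],np.float32));L,W=max(r[1]),min(r[1])
            if 35<L<85 and W<35 and 100<r[0][0]<1100 and abs(r[0][1])<800: print(f,ce[i].round(),np.round(r[0]),round(L),round(W))
C=cam("scene");R=Ro.from_euler("z",10.2,degrees=True).as_matrix()
im=cv2.cvtColor(cv2.imread("pics/s12.png"),cv2.COLOR_BGR2HSV);x,y=proj(C,R@[.5077,.1704,.075]);x,y=int(x),int(y)
w=im[y-12:y+13,x-12:x+13];ys,xs=np.where((w[...,1]<40)&(w[...,2]>150));print("lock px exp",x,y,"seen",xs.mean()+x-12,ys.mean()+y-12,"locked would be",proj(C,R@[.5077,.1344,.075]))
E
```

```text
scene0.png [251. 188.] [ 600. -205.] 58 13
scene0.png [295. 206.] [549. -55.] 57 14
scene0.png [379. 392.] [760. 448.] 57 13
scene0.png [483. 393.] [585. 618.] 75 35
s12.png [264. 196.] [ 590. -152.] 59 17
s12.png [313. 199.] [492. -37.] 78 16
s12.png [351. 265.] [572. 195.] 77 17
s12.png [344. 277.] [609. 204.] 65 15
s12.png [382. 389.] [751. 451.] 76 18
s12.png [483. 393.] [585. 618.] 75 35
side0.png [410. 244.] [ 604. -202.] 67 24
side0.png [532. 254.] [ 773. -398.] 36 14
side0.png [531. 348.] [ 524. -511.] 80 13
lock px exp 396 244 seen nan nan locked would be [384.13508407 237.94262562]<stdin>:13: RuntimeWarning: Mean of empty slice.
  ret = ret.dtype.type(ret / rcount)
```

```bash
python3 - <<'E'
from h import *
print(sign_off(),get_state()["time"])
E
```

```text
the job is handed in; nothing more can be done
the job is handed in; nothing more can be done
```

The job is done and handed in at about 56 s. The lock is released and all four silver bars are in the upturned lid on the pan. The empty tin stands mouth-up on the bench, clear of the scale.

**What I did:**
- **Lock:** I slid it to its end stop. A second push of 45 N from behind moved it no further.
- **Tin:** I set it on the pan and clamped the apron and back wall with the tool horizontal. I then rolled it half over and lowered it, and lifted the tin off with the lid staying put. Two grasps on the bench turned it upright.
- **Loose bars:** There were two. One had been knocked about 5 cm, so I measured it again before picking it up.

**What the last checks showed:**
- **Lid:** It sits about 4 mm from my estimate of the pan centre. The bars lie in two stacks of two: the tin's own pair came out stacked and I left them so, and I put one loose bar on top of the other.
- **Bystanders:** The mug, hammer, bench block, purple bar and orange tin showed no pixel change. The blue tin differed (392 pixels), which I put down to the arm being in front of it in that view.
- **Missed bars:** A colour sweep found no other loose silver bar. A few bar-sized matches near the tool tray, the mat and the gripper I put down to those objects.
- **Failed check:** The last numeric check of the lock found no matching pixels. I relied on the hard-stop push and on earlier pictures showing the lock at its far end. Nothing was moved near it afterwards.

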